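Rebuild a purge-air filter stack and shelve the used elements

ROBOT

A 6-joint arm with a two-finger parallel gripper is mounted at the origin on the work surface. World frame = base frame: x ahead of the robot, y to its left, z up, the work surface at z = 0. Lengths are in mm, angles in degrees, forces in N, time in s.
With the tool pointing down it reaches from about 300 to 850 mm from the base axis. Payload 4.2 kg.
Tool frame: the origin (TCP) lies at the very end of the fingers, on their centre line; the grasp point (between the pads) lies 19 mm behind it (env.grip_point_offset is the distance from the TCP to the grasp point, in mm); z points along the fingers, y is the line along which they close (so a half turn about z gives the same grasp; the last joint's range is limited). The gripper opens to 91 mm and grips with 3 to 60 N. Pads are 32 mm wide; open, the fingers measure 118 mm over their backs; the gripper's body (76 mm by 178 mm) begins 60 mm behind the grasp point.
Start: joints at [-78.323, 18.312, 89.639, -0, 72.044, -1.146], TCP at [127.616, -560.679, 179.376] pointing down, gripper open.
Joint ranges: [-177.97, 177.97], [-48.28, 115.42], [12.27, 149.76], [-77.06, 257.06], [2.81, 150.46], [-146.56, 146.56]. Speed limits (degrees/s): [147.25, 147.25, 180, 180, 180, 180].

INTERFACE

Orientations are given as [roll, pitch, yaw] about the fixed x, y, z axes, in that order (R = Rz(yaw) Ry(pitch) Rx(roll)).
In Python, from workcell import env gives the robot as it stands. The module is installed in compiled form; this text tells all that it offers.
- The arm moves only by the tool arm_command, never from a script. Its argument "rows" is a list of rows, each an object with "delta_pos": the shift along the tool's x, y, z in mm, a list of three; "roll": the turn about the tool's z in units of 5 degrees (1.0 is 5 degrees); "jaw": the opening in per cent of the stroke, from 0 (shut) to 100 (fully open). A call has 1 to 20 rows; each row is the pose to reach, as a shift and turn from the pose commanded when the call began, along the tool's axes at that moment; what a row does not reach only later rows make up. A row lasts 1/12 s, in which the tool goes at most 41.7 mm and 7.16 degrees, less where a joint would pass 70% of its speed; a pose out of reach is approached as far as the arm can. A call with a gripper value outside its range is refused whole. The fingers move at their own pace and stop on an object; "squeeze" is the grip in N (left out, the last holds). Time passes only in rows, so rows that repeat a pose let the fingers close. It gives the time, the measured TCP pose, the force, the opening and the grip force at its end, in the units of the state.
- env.state(): the state, without advancing time (a new reading comes with each control period).
- env.grab_frame(name): name is "scene" or "top" or "wrist"; returns a dict with "img" (480x640x3 uint8, blue, green, red), "z_map" (480x640 float32, mm along the optical axis (not along the pixel's ray), 0 where there is no reading), "fov_y" (degrees; the focal length in pixels is half the picture's height over the tangent of half this angle, whatever the lens; pixels are square), "cx", "cy" (the principal point, pixels), "R" (3x3) and "t" (3): a world point X has camera coordinates R X + t; the wrist camera has in their place "T_tool_cam" (4x4, takes a point from camera to tool coordinates, whose origin is the TCP and whose axes are the flange's). Camera axes: x right, y down, z forward; pixel columns grow to the right and rows downward; lengths in mm; the calibration is good to about 2 mm. A picture is of the moment at which its call begins: read the wrist's pose just before it.
- env.job_done(): hands the job in; it is judged then, once.
The state is a dict: "time_s": time; "qpos": joint angles; "qvel": joint speeds; "effort": joint torques, N m; "ee_pos": TCP position; "ee_rot": TCP orientation; "force": force on the tool from outside, world axes, zero at the start; "torque": the same for the moment, N m; "gripper_width": finger opening in mm; "gripper_force": force on a finger pad.
Only numpy, scipy, OpenCV 4.12 (cv2) and the standard library are available. Lean on these libraries where they do the work, as an engineer would, in place of code of your own. Each camera call takes 0.05 s, during which the arm holds its last target. There are 200 camera calls.

TASK

Rebuild the filter on the stand's post: first the black support (flange down), then the fresh white element, lifted clear over the shelf's front rail without striking it, then the aluminium spacer, the brass clamp ring, and last the red cap, open end down, each pushed fully home before the next. Also stand every used brown element that is on the bench in the shelf's painted circles, one to a circle and centred, in a row without gaps that starts at the shelf's yellow end. Leave the solvent bottle, the jar and the screwdriver where they are, and check your work, as a used element may get knocked aside.

Things in the scene. Friction and masses are not known exactly. Their poses are not given: they have to be found in the camera images.
- stand: fixed filter stand: black base plate 110 x 110 x 8 mm with a round aluminium plinth of 84 mm diameter on it, whose flat top is 20 mm above the bench; an upright steel post of 16 mm diameter rises from the plinth's centre to 88 mm above the bench (68 mm above the plinth), its last 5 mm tapered to 10 mm diameter. Origin on the bench under the post's axis, z up. Home heights of the layers' centres above the bench: support 33, fresh element 39, spacer 57, clamp ring 71, cap 94 mm
- post_foot (a point): point on the post's axis at the plinth's top, 20 mm above the bench
- shelf: fixed low shelf: black board 160 mm deep (x) and 360 mm long (y), its top 70 mm above the bench; yellow cheek at its +y end, bare aluminium cheek at its -y end (both up to 100 mm), aluminium back wall at its far (+x) edge up to 110 mm (inner face 74 mm behind the board's middle line), front rail along the edge facing the robot. Origin on the bench under the board's centre; x points away from the robot, y along the shelf to the yellow end, z up
- shelf_rail: the shelf's front retaining rail: steel bar of 8 mm diameter along the shelf, 74 mm in front of the board's middle line, its top 18 mm above the board (88 mm above the bench). Fixed to the shelf; origin on the bench under the bar's middle
- circle0 (a point): white painted circle of 65 mm outer diameter on the shelf's board, nearest the yellow end: its centre, at the board's top, on the board's middle line. The row starts here. Circles lie 70 mm apart, and elements are 60 mm wide, so grip elements across the shelf (front and back)
- circle1 (a point): centre of the second painted circle, 70 mm from the first
- circle2 (a point): centre of the third painted circle, 70 mm from the second
- support_c (a point): filter support, black, loose, on the teal mat: flange of 66 mm diameter and 8 mm thick at the bottom with a round hub of 36 mm diameter and 18 mm tall on it (26 mm in all), through bore 23 mm; grip it by the hub. Point on its axis 13 mm above its underside; z up
- fresh_c (a point): fresh filter element, a white pleated ring with blue rims, loose, on the shelf's board near its aluminium end: 60 mm outer diameter, 42 mm bore (it goes over the support's hub), 22 mm tall, same either way up. Centre, half-way up; z up
- spacer_c (a point): plain aluminium spacer ring, loose, on the teal mat: 54 mm outer diameter, 23 mm bore, 14 mm tall. Centre, half-way up; z up
- clamp_c (a point): brass clamp ring with a dark groove band, loose, on the teal mat: 50 mm outer diameter, 23 mm bore, 14 mm tall. Centre, half-way up; z up
- cap_c (a point): red ribbed cap, loose, on the teal mat (3 mm thick, fixed), open end down: 43 mm over its ribs, gripped at 40 mm, 32 mm tall, blind hole of 23 mm diameter and 16 mm deep from below. Centre, half-way up; z up
- used1_c (a point): used filter element, a brown pleated ring with dark rims, loose, lying flat on the bench at first (may be absent; two or three are there): 60 mm outer diameter, 42 mm bore, 22 mm tall. Centre, half-way up; z up
- used2_c (a point): used filter element, a brown pleated ring with dark rims, loose, lying flat on the bench at first (may be absent; two or three are there): 60 mm outer diameter, 42 mm bore, 22 mm tall. Centre, half-way up; z up
- used3_c (a point): used filter element, a brown pleated ring with dark rims, loose, lying flat on the bench at first (may be absent; two or three are there): 60 mm outer diameter, 42 mm bore, 22 mm tall. Centre, half-way up; z up
- used1: the body of used element 1: origin at the centre of its underside
- used2: the body of used element 2: origin at the centre of its underside
- used3: the body of used element 3: origin at the centre of its underside
- cap: the cap's  origin at the centre of its underside
- fresh: the fresh element's  origin at the centre of its underside
- solvent: bystander: clear solvent bottle with blue cap, 56 mm diameter, 140 mm tall; origin at the centre of its underside
- jar: bystander: amber jar with red lid, 66 mm diameter, 70 mm tall; origin at the centre of its underside
- driver: bystander: screwdriver lying on the bench
There are look-alikes about, which are no part of the job. Several things look just like the part that bears spacer_c: the one meant starts farthest from the robot's base. Leave any pink look-alike of the cap alone.

How it is judged:
By the outcome, as a careful person would: the job done as asked, in the order asked, and still so for the second after the job is handed in, with the robot touching nothing.
Of used1, used2, used3 only 2 to 3 are there at a start; the rules pass over those that are not, and their reading is None.
At some moment in a run one of used1, used2, used3 may be knocked a few centimetres aside while the robot is not near it.
It also fails if it takes over 210 s, if anything falls off the work surface, if the arm or the gripper's body presses on something with over 40 N, if the wrist force passes 120 N, or if a joint passes its speed limit or range.

## Working session

There is one attempt and no reset: what is moved stays moved. The work goes in short steps, Python scripts to look and compute and a tool call to move; the robot and the scene stay as the last step left them, time stands still between calls to the robot, and variables do not carry over. Pictures are saved under pics/ and viewed, at most 14 in all, crops included, and the job is handed in when it is done.

Besides the shell and the picture viewer there is one more tool, called after "Call:" in YAML: its name, and indented under it one key for each argument. arm_command: Moves the arm, as the interface text tells. Its arguments: {"type":"object","properties":{"rows":{"type":"array"},"squeeze":{"type":"number"}},"required":["rows"]}

```bash
mkdir -p pics; cat > h.py <<'E'
import numpy as np, cv2
from workcell import env
def grab(n):
    s=env.state(); f=env.grab_frame(n); return s,f
def foc(f): return 240/np.tan(np.radians(f["fov_y"]/2))
def cloud(f,s=None):
    F=foc(f); v,u=np.mgrid[0:480,0:640]; z=f["z_map"]
    P=np.dstack([(u-f["cx"])/F*z,(v-f["cy"])/F*z,z])
    if "R" in f: return (P-np.array(f["t"]).ravel())@np.array(f["R"])
    from scipy.spatial.transform import Rotation as Ro
    T=np.array(f["T_tool_cam"]); Rw=Ro.from_euler('xyz',s["ee_rot"],degrees=True).as_matrix()
    return (P@T[:3,:3].T+T[:3,3])@Rw.T+np.array(s["ee_pos"])
E
python3 - <<'E'
from h import *
s=env.state(); print(s)
for n in("top","scene"):
    s,f=grab(n); cv2.imwrite(f"pics/{n}0.png",f["img"]); np.savez(f"{n}0.npz",**f); print(n,f["fov_y"],f["cx"],f["cy"],f["t"])
E
```

```text
{'time_s': 0.0, 'qpos': array([-7.83245192e+01,  1.83529744e+01,  8.97067490e+01,  4.57902412e-04,
        7.20424681e+01, -1.14442175e+00]), 'qvel': array([-0.05073428, -0.08382803, -0.02044017, -0.02070238, -0.08983083,
       -0.0302034 ]), 'effort': array([-3.34619370e-03, -4.12455153e+01, -2.31969202e+01,  7.25303614e-02,
        4.59326897e-02, -1.38251989e-04]), 'ee_pos': array([ 127.48966177, -560.11273802,  178.50463586]), 'ee_rot': array([-1.79897838e+02, -2.47628528e-03,  1.28197588e+01]), 'force': array([-0.75730938,  0.06820449,  0.84633496]), 'torque': array([ 0.02598234,  0.01130838, -0.03044248]), 'gripper_force': 0.0, 'gripper_width': 91.22911000340639}
top 49.529463632312414 318.6604680324453 234.2405433832524 [ -33.07510433  503.83974309 1199.59269881]
scene 42.974498023592886 322.07231566473456 235.37213106831157 [ -73.07791741 -291.96076656 1738.24926979]
```

View pics/top0.png

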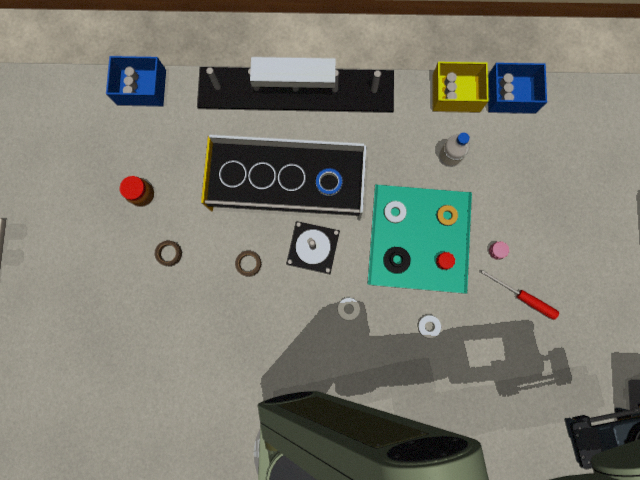

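View pics/scene0.png

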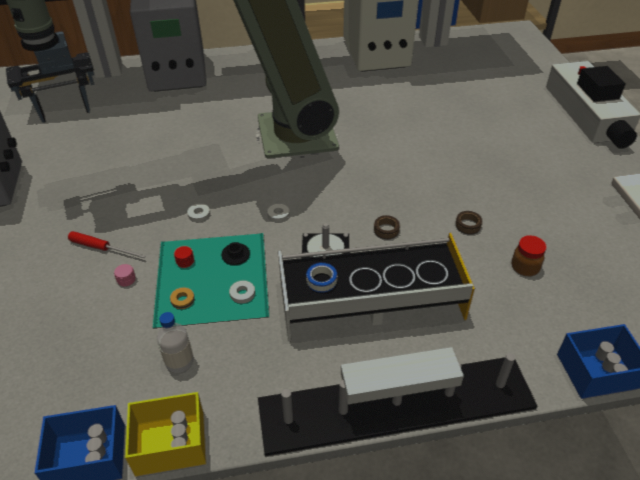

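The top view shows two used elements at (168,253) and (248,263), the support at (397,260), the cap at (445,260), the clamp at (448,215) and the fresh element at (329,181). The post is at (313,245).

There are three spacer candidates: (396,212), (348,308) and (429,326). (396,212) is on the mat and farthest from the base (greatest x), so it fits. The pink object at (500,250) is the cap look-alike.

```bash
cat >> h.py <<'E'
def circ(P,u,v,ztop,r,tol=5,win=None):
    """centre of the thing of top height ztop, radius r near pixel u,v"""
    w=win or 30
    Q=P[max(0,v-w):v+w,max(0,u-w):u+w].reshape(-1,3)
    Q=Q[np.abs(Q[:,2]-ztop)<tol]
    return Q
E
python3 - <<'E'
from h import *
f=dict(np.load("top0.npz")); P=cloud(f)
L=dict(support=(397,260,29,18),fresh=(329,181,92,30),spacer=(396,212,17,27),alt1=(348,308,14,27),alt2=(429,326,14,27),clamp=(448,215,17,25),cap=(445,260,35,21.5),used1=(168,253,22,30),used2=(248,263,22,30),plinth=(313,245,20,42),post=(311,243,86,8),flange=(397,260,11,33))
for k,(u,v,zt,r) in L.items():
    Q=circ(P,u,v,zt,r,tol=4,win=28 if k!='cap' else 16)
    (cx,cy),rr=cv2.minEnclosingCircle(Q[:,:2].astype(np.float32)) if len(Q)>3 else ((0,0),0)
    m=np.median(Q,0) if len(Q) else 0
    print(k,len(Q),round(cx),round(cy),round(rr,1),'bbox',(Q[:,:2].min(0)+Q[:,:2].max(0)).round(0)/2 if len(Q) else '',np.ptp(Q[:,:2],axis=0).round() if len(Q) else '', m if len(Q)==0 else m.round(1), 'px',P[v,u].round())
# painted circles
g=cv2.cvtColor(f["img"],cv2.COLOR_BGR2GRAY)
for u,v in((232,174),(262,176),(292,178)):
    m=np.zeros_like(g);cv2.circle(m,(u,v),18,255,-1); ys,xs=np.where((m>0)&(g>120)); e=cv2.fitEllipse(np.c_[xs,ys].astype(np.float32))
    print(e, P[int(e[0][1]),int(e[0][0])].round(1), len(xs))
big=f["img"][190:350,330:490]; cv2.imwrite("pics/crop1.png",cv2.resize(big,None,fx=3.5,fy=3.5,interpolation=cv2.INTER_CUBIC))
E
```

```text
support 89 451 -208 17.6 bbox [ 451.5 -207. ] [34. 34.] [ 452.1 -207.3   28.7] px [ 452. -211.    0.]
fresh 273 599 -21 58.5 bbox [604.  -23.5] [94. 91.] [617.2 -36.9  91.1] px [628. -41.  66.]
spacer 253 569 -203 26.8 bbox [ 569. -202.] [53. 51.] [ 567.5 -202.4   16.1] px [ 570. -207.    6.]
alt1 300 331 -94 26.7 bbox [331.  -94.5] [52. 50.] [329.6 -93.8  13.7] px [333. -94.   1.]
alt2 287 296 -285 26.8 bbox [ 296.5 -285. ] [51. 52.] [ 296.  -284.8   13.1] px [ 296. -287.   -0.]
clamp 216 564 -329 25.4 bbox [ 563.  -329.5] [48. 49.] [ 562.9 -329.4   16.2] px [ 566. -334.    3.]
cap 183 452 -322 20.2 bbox [ 451.5 -321.5] [39. 39.] [ 450.9 -321.5   34. ] px [ 451. -318.   41.]
used1 239 453 347 31.1 bbox [452. 347.] [59. 61.] [454.  348.3  22. ] px [455. 351.  -0.]
used2 239 433 151 30.8 bbox [432.  150.5] [60. 61.] [431.7 151.9  21.8] px [435. 152.  -1.]
plinth 773 477 -5 41.8 bbox [477.5  -4.5] [81. 80.] [475.6  -4.8  19.6] px [473.  -8.  82.]
post 31 477 -5 7.5 bbox [477.   -4.5] [14. 12.] [476.5  -5.7  86.2] px [477.  -3.  85.]
flange 403 441 -210 81.0 bbox [ 451. -208.] [127. 133.] [ 449.5 -206.5    9.9] px [ 452. -211.    0.]
((232.87205505371094, 173.65219116210938), (24.631324768066406, 28.40072250366211), 87.08318328857422) [640.9 189.5  72.4] 102
((261.8930358886719, 175.37542724609375), (24.37078857421875, 30.49007225036621), 91.64118957519531) [638.7 121.   68.4] 123
((290.723876953125, 177.06820678710938), (25.206375122070312, 27.313135147094727), 88.38369750976562) [634.2  51.5  72.7] 105
```

View pics/crop1.png

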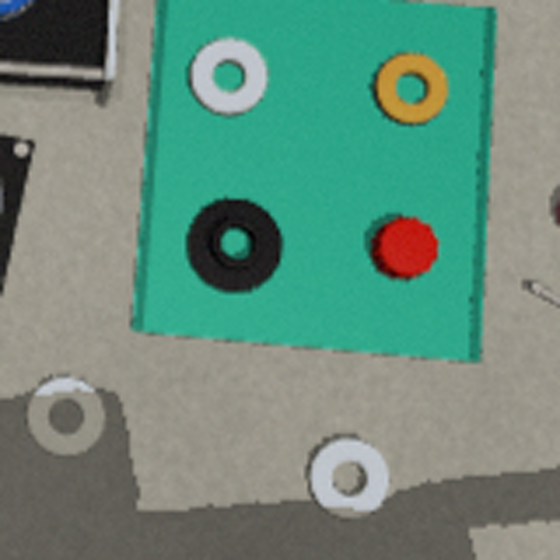

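The crop confirms the spacer at crop (229,76), on the mat and farthest out (x=569). The other two, at (66,415) and (347,477), are the nearer look-alikes. I'll start with the support and turn the tool to yaw 0 on the way.

Call:
arm_command:
  rows:
    - {"delta_pos": [394,-272,20],"roll": 2.56,"jaw": 100}
    - {"delta_pos": [394,-272,20],"roll": 2.56,"jaw": 100}
    - {"delta_pos": [394,-272,20],"roll": 2.56,"jaw": 100}
    - {"delta_pos": [394,-272,20],"roll": 2.56,"jaw": 100}
    - {"delta_pos": [394,-272,20],"roll": 2.56,"jaw": 100}
    - {"delta_pos": [394,-272,20],"roll": 2.56,"jaw": 100}
    - {"delta_pos": [394,-272,20],"roll": 2.56,"jaw": 100}
    - {"delta_pos": [394,-272,20],"roll": 2.56,"jaw": 100}
    - {"delta_pos": [394,-272,20],"roll": 2.56,"jaw": 100}
    - {"delta_pos": [394,-272,20],"roll": 2.56,"jaw": 100}
    - {"delta_pos": [394,-272,20],"roll": 2.56,"jaw": 100}
    - {"delta_pos": [394,-272,20],"roll": 2.56,"jaw": 100}
    - {"delta_pos": [394,-272,20],"roll": 2.56,"jaw": 100}
    - {"delta_pos": [394,-272,20],"roll": 2.56,"jaw": 100}
    - {"delta_pos": [394,-272,20],"roll": 2.56,"jaw": 100}
    - {"delta_pos": [394,-272,20],"roll": 2.56,"jaw": 100}
    - {"delta_pos": [394,-272,20],"roll": 2.56,"jaw": 100}
    - {"delta_pos": [394,-272,20],"roll": 2.56,"jaw": 100}

```text
time_s: 1.6
ee_pos: [450.8, -208.9, 159.5]
ee_rot: [180.0, -0.0, -0.1]
force: [0.0, 0.1, -0.7]
gripper_width: 90.9
gripper_force: 0.0
```

```bash
cat >> h.py <<'E'
def near(P,x,y,z,R=45,tol=4):
    Q=P.reshape(-1,3); Q=Q[np.isfinite(Q).all(1)&(np.hypot(Q[:,0]-x,Q[:,1]-y)<R)&(np.abs(Q[:,2]-z)<tol)]
    if len(Q)<10: return len(Q)
    lo,hi=np.percentile(Q[:,:2],[.5,99.5],axis=0); c,r=cv2.minEnclosingCircle(Q[:,:2].astype(np.float32))
    return len(Q),((lo+hi)/2).round(1),(hi-lo).round(1),np.round(c,1),round(r,1),np.median(Q[:,2]).round(1)
E
python3 - <<'E'
from h import *
s,f=grab("wrist"); cv2.imwrite("pics/w1.png",f["img"]); P=cloud(f,s); print(s["ee_pos"],f["T_tool_cam"])
print(near(P,451,-208,29,25)); print(near(P,451,-208,11,40))
E
```

```text
[ 450.79959787 -208.89921559  159.46463992] [[ 4.63283987e-04 -9.60572786e-01 -2.78028250e-01  7.84122497e+01]
 [ 9.99999889e-01  4.69108536e-04  4.55746548e-05  3.89786300e-02]
 [ 8.66476523e-05 -2.78028240e-01  9.60572897e-01 -2.05511353e+02]
 [ 0.00000000e+00  0.00000000e+00  0.00000000e+00  1.00000000e+00]]
(876, array([ 452.6, -209.8]), array([34.7, 34.6]), array([ 452.4, -210. ]), 18.0, np.float64(28.8))
(2949, array([ 452.8, -209.7]), array([63.2, 63.3]), array([ 452.2, -210.1]), 33.1, np.float64(11.0))
```

View pics/w1.png

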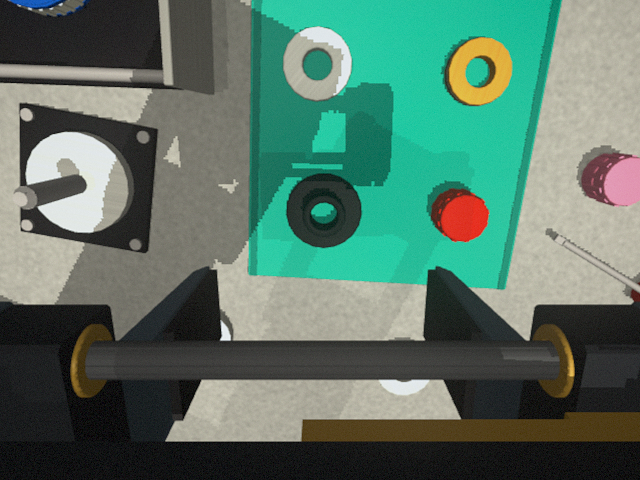

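The wrist view shows the support at (323,210), clear between the fingers at about (452.5, -209.7).

Call:
arm_command:
  rows:
    - {"delta_pos": [1.5,1,100],"roll": 0,"jaw": 100}
    - {"delta_pos": [1.5,1,100],"roll": 0,"jaw": 100}
    - {"delta_pos": [1.5,1,100],"roll": 0,"jaw": 100}
    - {"delta_pos": [1.5,1,145],"roll": 0,"jaw": 100}
    - {"delta_pos": [1.5,1,145],"roll": 0,"jaw": 100}
    - {"delta_pos": [1.5,1,145],"roll": 0,"jaw": 100}
    - {"delta_pos": [1.5,1,145],"roll": 0,"jaw": 30}
    - {"delta_pos": [1.5,1,145],"roll": 0,"jaw": 20}
    - {"delta_pos": [1.5,1,145],"roll": 0,"jaw": 10}
    - {"delta_pos": [1.5,1,145],"roll": 0,"jaw": 10}
    - {"delta_pos": [1.5,1,145],"roll": 0,"jaw": 10}
    - {"delta_pos": [1.5,1,145],"roll": 0,"jaw": 10}
    - {"delta_pos": [1.5,1,145],"roll": 0,"jaw": 10}
    - {"delta_pos": [1.5,1,145],"roll": 0,"jaw": 10}
  squeeze: 20

```text
time_s: 2.82
ee_pos: [453.0, -209.0, 14.5]
ee_rot: [180.0, -0.0, 0.0]
force: [-0.4, 0.1, -0.1]
gripper_width: 40.7
gripper_force: 0.0
```

```bash
python3 - <<'E'
from h import *
s,f=grab("top"); P=cloud(f)
print('post',near(P,477,-5,85,15,3)); print('pl',near(P,477,-5,20,48,3)); print("sup",near(P,452,-208,29,25))
E
```

```text
post (26, array([476.8,  -4.6]), array([13.9, 11.6]), array([476.8,  -4.5]), 7.5, np.float64(85.8))
pl (664, array([477.1,  -4.7]), array([79.7, 79.5]), array([477.2,  -4.4]), 41.9, np.float64(19.6))
sup 0
```

Call:
arm_command:
  rows:
    - {"delta_pos": [0,0,0],"roll": 0,"jaw": 5}
    - {"delta_pos": [0,0,0],"roll": 0,"jaw": 5}
    - {"delta_pos": [0,0,0],"roll": 0,"jaw": 5}
    - {"delta_pos": [0,0,0],"roll": 0,"jaw": 5}
    - {"delta_pos": [0,0,0],"roll": 0,"jaw": 5}
    - {"delta_pos": [0,0,0],"roll": 0,"jaw": 5}
    - {"delta_pos": [0,0,-30],"roll": 0,"jaw": 5}
    - {"delta_pos": [0,0,-60],"roll": 0,"jaw": 5}
    - {"delta_pos": [0,0,-90],"roll": 0,"jaw": 5}
    - {"delta_pos": [0,0,-125],"roll": 0,"jaw": 5}
    - {"delta_pos": [0,0,-125],"roll": 0,"jaw": 5}
    - {"delta_pos": [0,0,-125],"roll": 0,"jaw": 5}

```text
time_s: 3.87
ee_pos: [454.2, -209.6, 141.3]
ee_rot: [179.9, -0.3, 0.0]
force: [-0.2, -0.2, 0.3]
gripper_width: 4.8
gripper_force: 0.0
```

```bash
python3 - <<'E'
from h import *
s,f=grab("wrist"); cv2.imwrite("pics/w2.png",f["img"]); P=cloud(f,s)
for z,R in((29,25),(11,40)): print(near(P,452.5,-209.7,z,R))
print(s["gripper_width"])
E
```

```text
(954, array([ 452.8, -210. ]), array([34. , 34.5]), array([ 452.5, -209.9]), 17.9, np.float64(28.8))
(3201, array([ 452.9, -209.9]), array([62.8, 62.9]), array([ 452.4, -209.8]), 33.0, np.float64(11.0))
4.848551558311008
```

View pics/w2.png

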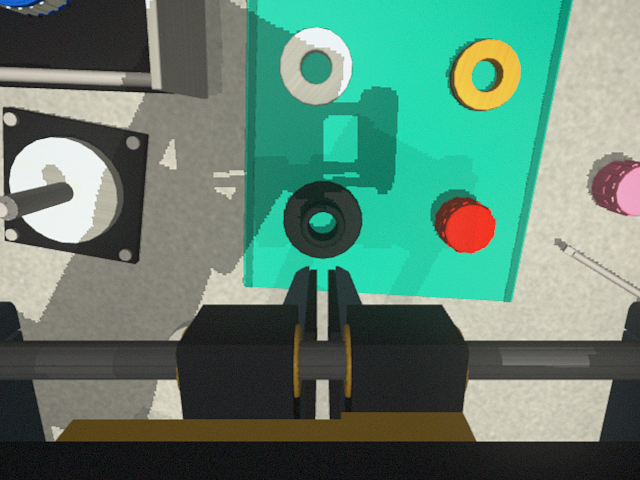

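The support hasn't moved and the fingers closed empty, so the grip slipped off. I'll retry slightly lower with a firmer squeeze, and check the grip before lifting.

Call:
arm_command:
  rows:
    - {"delta_pos": [-1,0,0],"roll": 0,"jaw": 100}
    - {"delta_pos": [-1,0,0],"roll": 0,"jaw": 100}
    - {"delta_pos": [-1,0,0],"roll": 0,"jaw": 100}
    - {"delta_pos": [-1,0,0],"roll": 0,"jaw": 100}
    - {"delta_pos": [-1,0,0],"roll": 0,"jaw": 100}
    - {"delta_pos": [-1,0,0],"roll": 0,"jaw": 100}
    - {"delta_pos": [-1,0,60],"roll": 0,"jaw": 100}
    - {"delta_pos": [-1,0,60],"roll": 0,"jaw": 100}
    - {"delta_pos": [-1,0,110],"roll": 0,"jaw": 100}
    - {"delta_pos": [-1,0,128],"roll": 0,"jaw": 30}
    - {"delta_pos": [-1,0,128],"roll": 0,"jaw": 30}
    - {"delta_pos": [-1,0,128],"roll": 0,"jaw": 30}
    - {"delta_pos": [-1,0,128],"roll": 0,"jaw": 30}
    - {"delta_pos": [-1,0,128],"roll": 0,"jaw": 30}
    - {"delta_pos": [-1,0,128],"roll": 0,"jaw": 30}
    - {"delta_pos": [-1,0,128],"roll": 0,"jaw": 30}
    - {"delta_pos": [-1,0,128],"roll": 0,"jaw": 30}
    - {"delta_pos": [-1,0,128],"roll": 0,"jaw": 30}
    - {"delta_pos": [-1,0,128],"roll": 0,"jaw": 30}
    - {"delta_pos": [-1,0,128],"roll": 0,"jaw": 30}
  squeeze: 40

```text
time_s: 5.58
ee_pos: [451.9, -209.0, 11.4]
ee_rot: [180.0, -0.0, 0.0]
force: [-0.6, 0.6, 0.9]
gripper_width: 27.7
gripper_force: 0.0
```

```bash
python3 - <<'E'
from h import *
s,f=grab("wrist"); a=f["img"]; s2,g=grab("scene"); b=cv2.resize(g["img"][200:360,140:300],(480,480),interpolation=cv2.INTER_CUBIC)
cv2.imwrite("pics/w3.png",cv2.resize(np.hstack([a,b]),(784,336))); P=cloud(f,s); Q=P[150:300,200:440].reshape(-1,3)
for z,R in((29,25),(11,40)): print(near(P,452.5,-209.7,z,R))
print(s["ee_pos"],f["fov_y"],f["cx"],f["cy"])
E
```

```text
(2227, array([ 452.6, -208.9]), array([34.3, 30.3]), array([ 452.4, -210.1]), 18.0, np.float64(28.8))
(5425, array([ 452.7, -210. ]), array([63.6, 63.4]), array([ 452.4, -210.1]), 33.0, np.float64(11.0))
[ 451.93102911 -209.04615577   11.44067749] 59.65536924920589 321.99407522432676 239.8577953512101
```

View pics/w3.png

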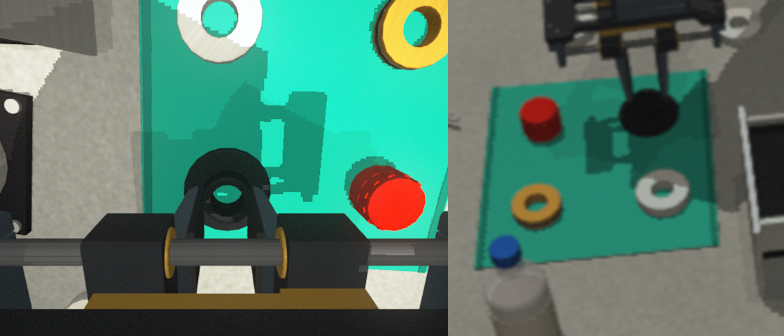

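```bash
python3 - <<'E'
from h import *
s,f=grab("wrist"); P=cloud(f,s).reshape(-1,3); print(s["gripper_width"],s["gripper_force"],s["ee_pos"])
for zl in range(6,80,6):
    Q=P[(P[:,2]>zl)&(P[:,2]<zl+6)&(abs(P[:,0]-452)<40)&(abs(P[:,1]+209)<60)]
    if len(Q):
        l=Q[Q[:,1]>-209]; r=Q[Q[:,1]<-209]
        print(zl,len(Q),'L',len(l) and (l[:,1].min().round(),l[:,1].max().round(),l[:,0].min().round(),l[:,0].max().round()),'R',len(r) and (r[:,1].min().round(),r[:,1].max().round(),r[:,0].min().round(),r[:,0].max().round()))
E
```

```text
27.64534847558259 0.0 [ 451.90274982 -209.01849424   11.34882806]
6 5030 L (np.float64(-209.0), np.float64(-177.0), np.float64(420.0), np.float64(485.0)) R (np.float64(-242.0), np.float64(-209.0), np.float64(419.0), np.float64(485.0))
12 687 L (np.float64(-209.0), np.float64(-178.0), np.float64(422.0), np.float64(483.0)) R (np.float64(-241.0), np.float64(-209.0), np.float64(423.0), np.float64(485.0))
18 457 L (np.float64(-209.0), np.float64(-193.0), np.float64(441.0), np.float64(470.0)) R (np.float64(-226.0), np.float64(-209.0), np.float64(440.0), np.float64(470.0))
24 2227 L (np.float64(-209.0), np.float64(-194.0), np.float64(435.0), np.float64(470.0)) R (np.float64(-226.0), np.float64(-209.0), np.float64(435.0), np.float64(470.0))
30 96 L (np.float64(-208.0), np.float64(-194.0), np.float64(439.0), np.float64(469.0)) R (np.float64(-224.0), np.float64(-210.0), np.float64(437.0), np.float64(470.0))
42 97 L (np.float64(-195.0), np.float64(-190.0), np.float64(436.0), np.float64(470.0)) R (np.float64(-228.0), np.float64(-223.0), np.float64(436.0), np.float64(470.0))
48 325 L (np.float64(
[... 292 characters left out ...]
0.0), np.float64(470.0))
60 433 L (np.float64(-195.0), np.float64(-185.0), np.float64(443.0), np.float64(470.0)) R (np.float64(-232.0), np.float64(-223.0), np.float64(444.0), np.float64(470.0))
66 462 L (np.float64(-195.0), np.float64(-185.0), np.float64(445.0), np.float64(470.0)) R (np.float64(-233.0), np.float64(-223.0), np.float64(446.0), np.float64(470.0))
72 516 L (np.float64(-195.0), np.float64(-184.0), np.float64(449.0), np.float64(470.0)) R (np.float64(-233.0), np.float64(-223.0), np.float64(450.0), np.float64(470.0))
78 586 L (np.float64(-195.0), np.float64(-184.0), np.float64(436.0), np.float64(470.0)) R (np.float64(-234.0), np.float64(-223.0), np.float64(436.0), np.float64(470.0))
```

```bash
python3 - <<'E'
from h import *
print(env.grip_point_offset)
s,f=grab("wrist"); P=cloud(f,s); z=f["z_map"]
F=foc(f); T=np.array(f["T_tool_cam"])
v,u=np.mgrid[0:480,0:640]; C=np.dstack([(u-f["cx"])/F*z,(v-f["cy"])/F*z,z]); L=C@T[:3,:3].T+T[:3,3]
for uu in (272,278,284,288,292):
  print(uu,[(vv,*L[vv,uu].round(0).astype(int)) for vv in range(255,345,8)])
E
```

```text
18.8
272 [(255, np.int64(11), np.int64(-26), np.int64(0)), (263, np.int64(6), np.int64(-26), np.int64(1)), (271, np.int64(17), np.int64(-21), np.int64(-41)), (279, np.int64(17), np.int64(-20), np.int64(-50)), (287, np.int64(17), np.int64(-19), np.int64(-59)), (295, np.int64(18), np.int64(-18), np.int64(-68)), (303, np.int64(17), np.int64(-17), np.int64(-73)), (311, np.int64(16), np.int64(-17), np.int64(-76)), (319, np.int64(16), np.int64(-16), np.int64(-82)), (327, np.int64(15), np.int64(-16), np.int64(-87)), (335, np.int64(15), np.int64(-15), np.int64(-90)), (343, np.int64(33), np.int64(-10), np.int64(-127))]
278 [(255, np.int64(11), np.int64(-23), np.int64(0)), (263, np.int64(6), np.int64(-23), np.int64(1)), (271, np.int64(17), np.int64(-18), np.int64(-41)), (279, np.int64(17), np.int64(-17), np.int64(-50)), (287, np.int64(16), np.int64(-17), np.int64(-55)), (295, np.int64(16), np.int64(-16), np.int64(-63)), (303, np.int64(16), np.int64(-15), np.int64(-70)), (311, np.int64(16), np.int64(-15), np.int64(-76)), (319, np.int64(15), np.int64(-14), np.int64(-81)), (327, np.int64(16), np.
[... 1252 characters left out ...]
np.int64(-7), np.int64(-14), np.int64(-51)), (343, np.int64(34), np.int64(-7), np.int64(-128))]
292 [(255, np.int64(11), np.int64(-15), np.int64(0)), (263, np.int64(7), np.int64(-15), np.int64(-2)), (271, np.int64(8), np.int64(-14), np.int64(-17)), (279, np.int64(4), np.int64(-14), np.int64(-17)), (287, np.int64(0), np.int64(-14), np.int64(-17)), (295, np.int64(-4), np.int64(-14), np.int64(-18)), (303, np.int64(-16), np.int64(-16), np.int64(0)), (311, np.int64(-21), np.int64(-16), np.int64(0)), (319, np.int64(-26), np.int64(-16), np.int64(0)), (327, np.int64(-35), np.int64(-17), np.int64(8)), (335, np.int64(78), np.int64(0), np.int64(-206)), (343, np.int64(33), np.int64(-6), np.int64(-127))]
```

The depth map shows the fingertips end about 35 mm short of the reported TCP: front tip edge at tool z≈-36, and the fingers are 28 mm apart above a 36 mm hub. I'll allow for that and go lower, watching the force.

Call:
arm_command:
  rows:
    - {"delta_pos": [0,0,0],"roll": 0,"jaw": 90}
    - {"delta_pos": [0,0,0],"roll": 0,"jaw": 90}
    - {"delta_pos": [0,0,0],"roll": 0,"jaw": 90}
    - {"delta_pos": [0,0,0],"roll": 0,"jaw": 90}
    - {"delta_pos": [0,0,0],"roll": 0,"jaw": 90}
    - {"delta_pos": [0,0,0],"roll": 0,"jaw": 90}
    - {"delta_pos": [0,0,0],"roll": 0,"jaw": 90}
    - {"delta_pos": [0,0,5],"roll": 0,"jaw": 90}
    - {"delta_pos": [0,0,10],"roll": 0,"jaw": 90}
    - {"delta_pos": [0,0,14],"roll": 0,"jaw": 90}
    - {"delta_pos": [0,0,18],"roll": 0,"jaw": 90}
    - {"delta_pos": [0,0,21],"roll": 0,"jaw": 90}
    - {"delta_pos": [0,0,24],"roll": 0,"jaw": 90}
    - {"delta_pos": [0,0,24],"roll": 0,"jaw": 90}

```text
time_s: 6.95
ee_pos: [451.5, -208.8, -13.4]
ee_rot: [-180.0, 0.1, 0.0]
force: [0.4, 0.1, -0.8]
gripper_width: 82.3
gripper_force: 0.0
```

Call:
arm_command:
  rows:
    - {"delta_pos": [0,0,3],"roll": 0,"jaw": 30}
    - {"delta_pos": [0,0,6],"roll": 0,"jaw": 30}
    - {"delta_pos": [0,0,6],"roll": 0,"jaw": 30}
    - {"delta_pos": [0,0,6],"roll": 0,"jaw": 30}
    - {"delta_pos": [0,0,6],"roll": 0,"jaw": 30}
    - {"delta_pos": [0,0,6],"roll": 0,"jaw": 30}
    - {"delta_pos": [0,0,6],"roll": 0,"jaw": 30}
    - {"delta_pos": [0,0,6],"roll": 0,"jaw": 30}
    - {"delta_pos": [0,0,6],"roll": 0,"jaw": 30}
    - {"delta_pos": [0,0,6],"roll": 0,"jaw": 30}
    - {"delta_pos": [0,0,6],"roll": 0,"jaw": 30}
    - {"delta_pos": [0,0,6],"roll": 0,"jaw": 30}

```text
time_s: 7.95
ee_pos: [452.1, -209.1, -18.5]
ee_rot: [180.0, -0.0, 0.0]
force: [-0.5, 0.1, 1.6]
gripper_width: 34.6
gripper_force: 40.0
```

```bash
python3 - <<'E'
from h import *
s,f=grab("wrist"); P=cloud(f,s); print(s["gripper_width"],s["gripper_force"],s["ee_pos"],near(P,452.5,-209.7,29,25))
Q=P.reshape(-1,3); Q=Q[(Q[:,2]>13)&(Q[:,2]<27)&(Q[:,0]>462)&(Q[:,0]<473)&(abs(Q[:,1]+209)>18)&(abs(Q[:,1]+209)<30)]; print(len(Q),Q[:,2].min() if len(Q) else 0)
E
```

```text
34.57008078081722 40.00008545815945 [ 452.06539642 -209.12193417  -18.51813823] (3153, array([ 455.2, -209.7]), array([29.4, 37.7]), array([ 454.8, -209.7]), 23.7, np.float64(28.7))
322 13.358816983212666
```

Gripped (34.6 mm, 40 N). I'll lift and carry it most of the way, then check the post with the wrist camera.

Call:
arm_command:
  rows:
    - {"delta_pos": [0,0,-15],"roll": 0,"jaw": 30}
    - {"delta_pos": [0,0,-30],"roll": 0,"jaw": 30}
    - {"delta_pos": [0,0,-50],"roll": 0,"jaw": 30}
    - {"delta_pos": [0,0,-75],"roll": 0,"jaw": 30}
    - {"delta_pos": [0,0,-105],"roll": 0,"jaw": 30}
    - {"delta_pos": [0,0,-110],"roll": 0,"jaw": 30}
    - {"delta_pos": [0,-20,-110],"roll": 0,"jaw": 30}
    - {"delta_pos": [0,-50,-110],"roll": 0,"jaw": 30}
    - {"delta_pos": [0,-80,-110],"roll": 0,"jaw": 30}
    - {"delta_pos": [0,-100,-110],"roll": 0,"jaw": 30}
    - {"delta_pos": [0,-110,-110],"roll": 0,"jaw": 30}
    - {"delta_pos": [0,-110,-110],"roll": 0,"jaw": 30}
    - {"delta_pos": [0,-110,-110],"roll": 0,"jaw": 30}

```text
time_s: 9.08
ee_pos: [451.8, -99.2, 91.0]
ee_rot: [180.0, 0.0, 0.1]
force: [-0.1, -0.3, -0.6]
gripper_width: 34.6
gripper_force: 40.0
```

```bash
python3 - <<'E'
from h import *
s,f=grab("wrist"); P=cloud(f,s); print(s["ee_pos"],s["gripper_width"],s["gripper_force"])
print('plinth',near(P,477,-6,20,50,3)); print('post',near(P,477,-6,86,16,3))
x,y,_=s["ee_pos"]; print('part',near(P,x,y,s["ee_pos"][2]+47,25,4),near(P,x,y,s["ee_pos"][2]+29.5,42,4))
E
```

```text
[451.84094762 -99.22333096  91.01324613] 34.59162432519087 39.99955790117383
plinth (10334, array([478.5,  -6.6]), array([80.4, 80.6]), array([478.1,  -6.4]), 42.1, np.float64(20.1))
post (666, array([478.1,  -6.8]), array([15.2, 14.8]), array([478.2,  -6.7]), 8.1, np.float64(86.7))
part (3194, array([455. , -99.2]), array([29.3, 36.7]), array([454.6, -99.2]), 23.3, np.float64(138.2)) (4887, array([458., -99.]), array([52.9, 59.7]), array([457.2, -99.1]), 32.4, np.float64(120.5))
```

Call:
arm_command:
  rows:
    - {"delta_pos": [10,-30,0],"roll": 0,"jaw": 30}
    - {"delta_pos": [20,-60,0],"roll": 0,"jaw": 30}
    - {"delta_pos": [26,-85,0],"roll": 0,"jaw": 30}
    - {"delta_pos": [26,-92.5,0],"roll": 0,"jaw": 30}
    - {"delta_pos": [26,-92.5,0],"roll": 0,"jaw": 30}
    - {"delta_pos": [26,-92.5,0],"roll": 0,"jaw": 30}
    - {"delta_pos": [26,-92.5,15],"roll": 0,"jaw": 30}
    - {"delta_pos": [26,-92.5,30],"roll": 0,"jaw": 30}
    - {"delta_pos": [26,-92.5,45],"roll": 0,"jaw": 30}
    - {"delta_pos": [26,-92.5,60],"roll": 0,"jaw": 30}
    - {"delta_pos": [26,-92.5,75],"roll": 0,"jaw": 30}
    - {"delta_pos": [26,-92.5,85],"roll": 0,"jaw": 30}
    - {"delta_pos": [26,-92.5,89],"roll": 0,"jaw": 30}
    - {"delta_pos": [26,-92.5,92],"roll": 0,"jaw": 30}
    - {"delta_pos": [26,-92.5,93],"roll": 0,"jaw": 30}
    - {"delta_pos": [26,-92.5,93],"roll": 0,"jaw": 30}

```text
time_s: 10.47
ee_pos: [478.2, -7.2, -1.2]
ee_rot: [180.0, -0.0, -0.0]
force: [0.2, -0.1, -1.0]
gripper_width: 34.4
gripper_force: 40.0
```

Call:
arm_command:
  rows:
    - {"delta_pos": [0,0,1],"roll": 0,"jaw": 30}
    - {"delta_pos": [0,0,2],"roll": 0,"jaw": 30}
    - {"delta_pos": [0,0,2.5],"roll": 0,"jaw": 30}
    - {"delta_pos": [0,0,2.5],"roll": 0,"jaw": 30}

```text
time_s: 10.8
ee_pos: [478.6, -7.0, -1.7]
ee_rot: [180.0, -0.1, 0.0]
force: [-5.0, -1.6, 17.6]
gripper_width: 34.8
gripper_force: 40.0
```

The support is seated (17.6 N contact at the expected height). I'll release it, rise, and go above the fresh element with yaw 88.

Call:
arm_command:
  rows:
    - {"delta_pos": [0,0,0],"roll": 0,"jaw": 100}
    - {"delta_pos": [0,0,0],"roll": 0,"jaw": 100}
    - {"delta_pos": [0,0,0],"roll": 0,"jaw": 100}
    - {"delta_pos": [0,0,0],"roll": 0,"jaw": 100}
    - {"delta_pos": [0,0,-30],"roll": 0,"jaw": 100}
    - {"delta_pos": [0,0,-70],"roll": 0,"jaw": 100}
    - {"delta_pos": [0,0,-110],"roll": 0,"jaw": 100}
    - {"delta_pos": [0,0,-135],"roll": -1,"jaw": 100}
    - {"delta_pos": [30,8,-145],"roll": -17.6,"jaw": 100}
    - {"delta_pos": [60,15,-145],"roll": -17.6,"jaw": 100}
    - {"delta_pos": [90,20,-145],"roll": -17.6,"jaw": 100}
    - {"delta_pos": [120,30,-145],"roll": -17.6,"jaw": 100}
    - {"delta_pos": [154,34,-145],"roll": -17.6,"jaw": 100}
    - {"delta_pos": [154,34,-145],"roll": -17.6,"jaw": 100}
    - {"delta_pos": [154,34,-145],"roll": -17.6,"jaw": 100}
    - {"delta_pos": [154,34,-145],"roll": -17.6,"jaw": 100}
    - {"delta_pos": [154,34,-145],"roll": -17.6,"jaw": 100}
    - {"delta_pos": [154,34,-145],"roll": -17.6,"jaw": 100}
    - {"delta_pos": [154,34,-145],"roll": -17.6,"jaw": 100}
    - {"delta_pos": [154,34,-145],"roll": -17.6,"jaw": 100}

```text
time_s: 12.47
ee_pos: [631.7, -40.3, 140.2]
ee_rot: [-179.9, -0.0, 88.3]
force: [0.8, -0.3, 0.6]
gripper_width: 91.1
gripper_force: 0.0
```

Call:
arm_command:
  rows:
    - {"delta_pos": [0,0,0],"roll": -1,"jaw": 100}
    - {"delta_pos": [0,0,0],"roll": 0,"jaw": 100}

```text
time_s: 12.63
ee_pos: [631.7, -40.4, 140.2]
ee_rot: [-179.9, 0.0, 88.2]
force: [-0.2, 1.0, -0.3]
gripper_width: 91.2
gripper_force: 0.0
```

```bash
python3 - <<'E'
from h import *
s,f=grab("wrist"); P=cloud(f,s); print(s["ee_pos"],s["ee_rot"],s["gripper_width"])
img=f["img"].astype(int); Q=P.reshape(-1,3); c=img.reshape(-1,3)
m=(np.abs(Q[:,2]-92)<5)&(np.hypot(Q[:,0]-632,Q[:,1]+40)<50)
blue=m&(c[:,0]>c[:,2]+50); A=Q[blue]; print(len(A),(A.min(0)+A.max(0)).round(1)/2,np.ptp(A,axis=0).round(1),cv2.minEnclosingCircle(A[:,:2].astype(np.float32)))
w=P[150:,:]; 
cv2.imwrite("pics/w4.png",f["img"]); np.savez("w4.npz",P=P,img=f["img"])
s,f=grab("top"); P=cloud(f); print('support on stand',near(P,477,-5,45,25,3), near(P,477,-5,28,40,3))
E
```

```text
[631.70513659 -40.37810455 140.23257058] [-1.79946209e+02  2.50670520e-03  8.81580754e+01] 91.21921306858535
2847 [622.25 -41.2   91.1 ] [60.6 60.5  7. ] ((622.3375854492188, -41.560665130615234), 30.62941551208496)
support on stand 0 0
```

View pics/w4.png

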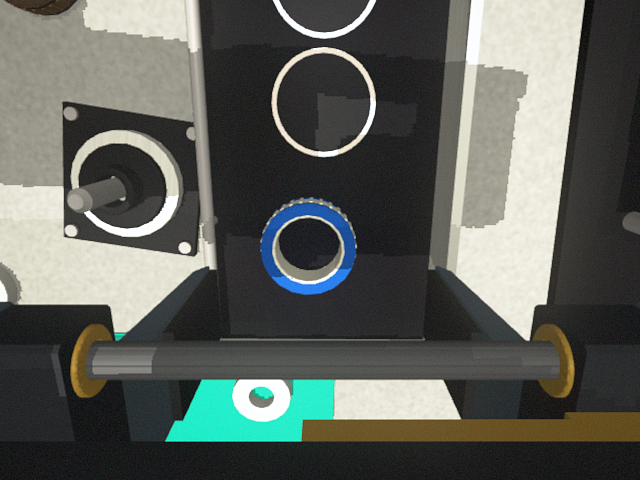

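The fresh element is at (308,247), 11 mm towards the rail from the middle line, so the fingers must go in part-open. The black support is visible on the stand at (125,185). Next I'll measure the rail, the wall, circle2 and the support from this frame.

```bash
python3 - <<'E'
from h import *
d=np.load("w4.npz"); P=d["P"]; g=cv2.cvtColor(d["img"],cv2.COLOR_BGR2GRAY)
Q=P.reshape(-1,3)
for y in(-40,0,40,80):
    r=Q[(abs(Q[:,1]-y)<5)&(Q[:,2]>84)&(Q[:,2]<90)&(Q[:,0]>540)&(Q[:,0]<585)]; w=Q[(abs(Q[:,1]-y)<5)&(Q[:,2]>106)&(Q[:,2]<113)&(Q[:,0]>680)&(Q[:,0]<740)]
    print(y,'rail',len(r) and np.percentile(r[:,0],[1,50,99]).round(1), 'wall',len(w) and np.percentile(w[:,0],[1,99]).round(1))
m=np.zeros_like(g);cv2.circle(m,(324,102),60,255,-1); ys,xs=np.where((m>0)&(g>150)&(abs(P[...,2]-70)<4)); A=P[ys,xs]; print('c2',len(A),((A.min(0)+A.max(0))/2).round(1),np.ptp(A,axis=0).round(1))
print('hub',near(P,478.3,-6.6,46,25,3),'fl',near(P,478.3,-6.6,28,40,2.5))
E
```

```text
-40 rail [553.8 558.1 561.3] wall [705.  711.3]
0 rail [555.2 559.7 562.9] wall [706.6 712.9]
40 rail [556.6 561.4 564.6] wall [708.  714.4]
80 rail [558.4 562.8 566.1] wall [709.5 715.9]
c2 1690 [635.   47.5  70.6] [64.7 65.1  4.4]
hub (1020, array([479.7,  -6.8]), array([32.4, 35. ]), array([478.4,  -6.9]), 18.1, np.float64(45.8)) fl (3355, array([479.2,  -6.4]), array([62.6, 63.2]), array([478.6,  -6.8]), 33.1, np.float64(28.0))
```

The support is fully home. I'll pick the fresh element with a 70 mm opening.

Call:
arm_command:
  rows:
    - {"delta_pos": [-1,-9.4,0],"roll": 0,"jaw": 77}
    - {"delta_pos": [-1,-9.4,20],"roll": 0,"jaw": 77}
    - {"delta_pos": [-1,-9.4,35],"roll": 0,"jaw": 77}
    - {"delta_pos": [-1,-9.4,35],"roll": 0,"jaw": 77}
    - {"delta_pos": [-1,-9.4,50],"roll": 0,"jaw": 77}
    - {"delta_pos": [-1,-9.4,70],"roll": 0,"jaw": 77}
    - {"delta_pos": [-1,-9.4,85],"roll": 0,"jaw": 77}
    - {"delta_pos": [-1,-9.4,95],"roll": 0,"jaw": 77}
    - {"delta_pos": [-1,-9.4,99],"roll": 0,"jaw": 77}
    - {"delta_pos": [-1,-9.4,99],"roll": 0,"jaw": 77}
    - {"delta_pos": [-1,-9.4,99],"roll": 0,"jaw": 50}
    - {"delta_pos": [-1,-9.4,99],"roll": 0,"jaw": 50}
    - {"delta_pos": [-1,-9.4,99],"roll": 0,"jaw": 50}
    - {"delta_pos": [-1,-9.4,99],"roll": 0,"jaw": 50}
    - {"delta_pos": [-1,-9.4,99],"roll": 0,"jaw": 50}
    - {"delta_pos": [-1,-9.4,99],"roll": 0,"jaw": 50}
  squeeze: 25

```text
time_s: 14.07
ee_pos: [623.2, -41.2, 42.9]
ee_rot: [179.9, 0.0, 88.0]
force: [-0.8, 0.4, 4.7]
gripper_width: 60.0
gripper_force: 25.0
```

Call:
arm_command:
  rows:
    - {"delta_pos": [0,0,-10],"roll": 0,"jaw": 50}
    - {"delta_pos": [0,0,-25],"roll": 0,"jaw": 50}
    - {"delta_pos": [0,0,-45],"roll": 0,"jaw": 50}
    - {"delta_pos": [0,0,-65],"roll": 0,"jaw": 50}
    - {"delta_pos": [0,0,-72],"roll": 0,"jaw": 50}
    - {"delta_pos": [0,0,-72],"roll": 0,"jaw": 50}
    - {"delta_pos": [5,-20,-72],"roll": 1,"jaw": 50}
    - {"delta_pos": [10,-45,-72],"roll": 17.6,"jaw": 50}
    - {"delta_pos": [15,-70,-72],"roll": 17.6,"jaw": 50}
    - {"delta_pos": [20,-95,-72],"roll": 17.6,"jaw": 50}
    - {"delta_pos": [25,-120,-72],"roll": 17.6,"jaw": 50}
    - {"delta_pos": [29,-140,-72],"roll": 17.6,"jaw": 50}
    - {"delta_pos": [29,-146,-72],"roll": 17.6,"jaw": 50}
    - {"delta_pos": [29,-146,-72],"roll": 17.6,"jaw": 50}
    - {"delta_pos": [29,-146,-72],"roll": 17.6,"jaw": 50}
    - {"delta_pos": [29,-146,-72],"roll": 17.6,"jaw": 50}
    - {"delta_pos": [29,-146,-72],"roll": 17.6,"jaw": 50}
    - {"delta_pos": [29,-146,-72],"roll": 17.6,"jaw": 50}
    - {"delta_pos": [29,-146,-72],"roll": 17.6,"jaw": 50}
    - {"delta_pos": [29,-146,-72],"roll": 17.6,"jaw": 50}

```text
time_s: 15.73
ee_pos: [476.4, -7.1, 112.6]
ee_rot: [-180.0, 0.2, -0.0]
force: [-0.5, -1.3, -1.3]
gripper_width: 59.8
gripper_force: 25.0
```

Call:
arm_command:
  rows:
    - {"delta_pos": [0,0,0],"roll": 0,"jaw": 50}
    - {"delta_pos": [0,0,0],"roll": 0,"jaw": 50}

```text
time_s: 15.9
ee_pos: [477.0, -7.1, 113.2]
ee_rot: [180.0, 0.1, 0.1]
force: [0.9, 0.2, -1.2]
gripper_width: 59.6
gripper_force: 25.0
```

```bash
python3 - <<'E'
from h import *
s,f=grab("wrist"); P=cloud(f,s); print(s["ee_pos"],s["ee_rot"],s["gripper_width"])
img=f["img"].astype(int); Q=P.reshape(-1,3); c=img.reshape(-1,3)
x,y,z=s["ee_pos"]
m=(np.hypot(Q[:,0]-x,Q[:,1]-y)<42)&(Q[:,2]>z+20)&(c[:,0]>c[:,2]+50); A=Q[m]; A=A[A[:,2]>np.median(A[:,2])-3]
print(len(A),np.percentile(A,[.5,50,99.5],axis=0).round(1),cv2.minEnclosingCircle(A[:,:2].astype(np.float32)))
E
```

```text
[476.95672514  -7.09246271 113.16098413] [1.79998524e+02 8.46462709e-02 1.17126524e-01] 59.58818922696137
4616 [[446.9 -36.8 160.1]
 [493.4  -6.7 162.6]
 [509.6  22.5 237.8]] ((479.5393981933594, -6.951610088348389), 33.725616455078125)
```

Call:
arm_command:
  rows:
    - {"delta_pos": [0.5,0,20],"roll": 0,"jaw": 50}
    - {"delta_pos": [0.5,0,40],"roll": 0,"jaw": 50}
    - {"delta_pos": [0.5,0,60],"roll": 0,"jaw": 50}
    - {"delta_pos": [0.5,0,75],"roll": 0,"jaw": 50}
    - {"delta_pos": [0.5,0,85],"roll": 0,"jaw": 50}
    - {"delta_pos": [0.5,0,95],"roll": 0,"jaw": 50}
    - {"delta_pos": [0.5,0,103],"roll": 0,"jaw": 50}
    - {"delta_pos": [0.5,0,108],"roll": 0,"jaw": 50}
    - {"delta_pos": [0.5,0,112],"roll": 0,"jaw": 50}
    - {"delta_pos": [0.5,0,114],"roll": 0,"jaw": 50}
    - {"delta_pos": [0.5,0,114],"roll": 0,"jaw": 50}

```text
time_s: 16.87
ee_pos: [478.1, -7.1, 0.9]
ee_rot: [180.0, -0.0, 0.0]
force: [-3.3, 0.3, 6.5]
gripper_width: 59.8
gripper_force: 25.0
```

Call:
arm_command:
  rows:
    - {"delta_pos": [0,0,1],"roll": 0,"jaw": 50}
    - {"delta_pos": [0,0,1],"roll": 0,"jaw": 50}
    - {"delta_pos": [0,0,0],"roll": 0,"jaw": 95}
    - {"delta_pos": [0,0,0],"roll": 0,"jaw": 95}
    - {"delta_pos": [0,0,0],"roll": 0,"jaw": 95}
    - {"delta_pos": [0,0,0],"roll": 0,"jaw": 95}
    - {"delta_pos": [0,0,-40],"roll": 0,"jaw": 95}
    - {"delta_pos": [0,0,-80],"roll": 0,"jaw": 95}
    - {"delta_pos": [0,0,-115],"roll": 0,"jaw": 95}
    - {"delta_pos": [5,10,-125],"roll": -1,"jaw": 95}
    - {"delta_pos": [20,45,-125],"roll": -2.4,"jaw": 95}
    - {"delta_pos": [36,80,-125],"roll": -3.8,"jaw": 95}
    - {"delta_pos": [52,112,-125],"roll": -5.2,"jaw": 95}
    - {"delta_pos": [68,148,-125],"roll": -6.6,"jaw": 95}
    - {"delta_pos": [82,178,-125],"roll": -8,"jaw": 95}
    - {"delta_pos": [92,197,-125],"roll": -9.5,"jaw": 95}
    - {"delta_pos": [92,197,-125],"roll": -12,"jaw": 95}
    - {"delta_pos": [92,197,-125],"roll": -14,"jaw": 95}
    - {"delta_pos": [92,197,-125],"roll": -16,"jaw": 95}
    - {"delta_pos": [92,197,-125],"roll": -18,"jaw": 95}

```text
time_s: 18.53
ee_pos: [570.0, -204.3, 124.2]
ee_rot: [-179.9, -0.0, 76.2]
force: [-0.4, -0.2, -0.6]
gripper_width: 86.5
gripper_force: 0.0
```

Call:
arm_command:
  rows:
    - {"delta_pos": [0,0,0],"roll": -2,"jaw": 95}
    - {"delta_pos": [0,0,0],"roll": -2,"jaw": 95}
    - {"delta_pos": [0,0,0],"roll": 0,"jaw": 95}
    - {"delta_pos": [0,0,0],"roll": 0,"jaw": 95}
    - {"delta_pos": [0,0,0],"roll": 0,"jaw": 95}

```text
time_s: 18.95
ee_pos: [570.0, -204.1, 124.4]
ee_rot: [-180.0, 0.0, 75.8]
force: [0.0, 0.0, 0.8]
gripper_width: 86.7
gripper_force: 0.0
```

```bash
python3 - <<'E'
from h import *
s,f=grab("wrist"); P=cloud(f,s); print(s["ee_pos"],s["ee_rot"],s["gripper_width"])
print('spacer',near(P,570,-205,17,32,3))
s,f=grab("top"); P=cloud(f); print('fresh',near(P,477,-5,50,36,4)); print('used',near(P,453,347,22,70),near(P,432,151,22,70)); print('clamp',near(P,564,-330,17,32,3))
E
```

```text
[ 570.01363767 -204.05312026  124.40256764] [-1.79966732e+02  9.30245037e-05  7.57920605e+01] 86.72298028731906
spacer (2987, array([ 569.7, -204.3]), array([51.3, 51.3]), array([ 569.7, -204.8]), 27.2, np.float64(17.0))
fresh (279, array([476.9,  -5.2]), array([57.5, 58.2]), array([476.7,  -5. ]), 30.5, np.float64(49.2))
used (241, array([452.1, 347.1]), array([58.5, 58.6]), array([451.5, 347. ]), 31.6, np.float64(21.5)) (233, array([433.2, 151.2]), array([58.3, 58.4]), array([432.8, 150.6]), 30.7, np.float64(21.9))
clamp 1
```

Call:
arm_command:
  rows:
    - {"delta_pos": [0,0,30],"roll": -1.4,"jaw": 85}
    - {"delta_pos": [0,0,70],"roll": -2.8,"jaw": 85}
    - {"delta_pos": [0,0,100],"roll": -2.8,"jaw": 85}
    - {"delta_pos": [0,0,125],"roll": -2.8,"jaw": 85}
    - {"delta_pos": [0,0,140],"roll": -2.8,"jaw": 85}
    - {"delta_pos": [0,0,146],"roll": -2.8,"jaw": 85}
    - {"delta_pos": [0,0,149],"roll": -2.8,"jaw": 85}
    - {"delta_pos": [0,0,149],"roll": -2.8,"jaw": 85}
    - {"delta_pos": [0,0,149],"roll": -2.8,"jaw": 45}
    - {"delta_pos": [0,0,149],"roll": -2.8,"jaw": 45}
    - {"delta_pos": [0,0,149],"roll": -2.8,"jaw": 45}
    - {"delta_pos": [0,0,149],"roll": -2.8,"jaw": 45}
    - {"delta_pos": [0,0,149],"roll": -2.8,"jaw": 45}
    - {"delta_pos": [0,0,149],"roll": -2.8,"jaw": 45}
    - {"delta_pos": [0,0,149],"roll": -2.8,"jaw": 45}
    - {"delta_pos": [0,0,149],"roll": -2.8,"jaw": 45}
    - {"delta_pos": [0,0,149],"roll": -2.8,"jaw": 45}
  squeeze: 40

```text
time_s: 20.47
ee_pos: [570.6, -204.3, -23.3]
ee_rot: [179.9, 0.0, 89.8]
force: [-1.4, 0.5, 6.0]
gripper_width: 51.9
gripper_force: 40.0
```

Call:
arm_command:
  rows:
    - {"delta_pos": [0,0,-15],"roll": 0,"jaw": 45}
    - {"delta_pos": [0,0,-35],"roll": 0,"jaw": 45}
    - {"delta_pos": [0,0,-65],"roll": 0,"jaw": 45}
    - {"delta_pos": [0,0,-95],"roll": 0,"jaw": 45}
    - {"delta_pos": [0,0,-120],"roll": 0,"jaw": 45}
    - {"delta_pos": [10,-15,-125],"roll": 0,"jaw": 45}
    - {"delta_pos": [30,-35,-125],"roll": 0,"jaw": 45}
    - {"delta_pos": [60,-55,-125],"roll": 0,"jaw": 45}
    - {"delta_pos": [90,-75,-125],"roll": 0,"jaw": 45}
    - {"delta_pos": [120,-92,-125],"roll": 0,"jaw": 45}
    - {"delta_pos": [150,-92,-125],"roll": 0,"jaw": 45}
    - {"delta_pos": [180,-92,-125],"roll": 0,"jaw": 45}
    - {"delta_pos": [198,-92,-125],"roll": 0,"jaw": 45}
    - {"delta_pos": [198,-92,-125],"roll": 0,"jaw": 45}
    - {"delta_pos": [198,-92,-125],"roll": 0,"jaw": 45}
    - {"delta_pos": [198,-92,-125],"roll": 0,"jaw": 45}

```text
time_s: 21.8
ee_pos: [478.6, -6.3, 100.7]
ee_rot: [-180.0, 0.0, 89.8]
force: [1.0, -0.2, -0.4]
gripper_width: 51.9
gripper_force: 40.0
```

```bash
python3 - <<'E'
from h import *
s,f=grab("wrist"); P=cloud(f,s); print(s["ee_pos"],s["ee_rot"],s["gripper_width"])
x,y,z=s["ee_pos"]
print(near(P,x,y,z+40.3,33,3))
Q=P.reshape(-1,3); Q=Q[(abs(Q[:,2]-z-39)<6)&(np.hypot(Q[:,0]-x,Q[:,1]-y)<30)]; print(np.percentile(Q,[.5,99.5],axis=0).round(1))
E
```

```text
[478.58952799  -6.33901066 100.67652136] [-1.79984195e+02  3.44644160e-02  8.98412886e+01] 51.92917364564358
(7711, array([478.1,  -0.9]), array([52.4, 40.5]), array([478.6,  -3.9]), 31.8, np.float64(140.9))
[[452.  -21.1 134.1]
 [504.2  19.6 144.5]]
```

Call:
arm_command:
  rows:
    - {"delta_pos": [-0.5,0,15],"roll": 0,"jaw": 45}
    - {"delta_pos": [-0.5,0,28],"roll": 0,"jaw": 45}
    - {"delta_pos": [-0.5,0,38],"roll": 0,"jaw": 45}
    - {"delta_pos": [-0.5,0,48],"roll": 0,"jaw": 45}
    - {"delta_pos": [-0.5,0,58],"roll": 0,"jaw": 45}
    - {"delta_pos": [-0.5,0,67],"roll": 0,"jaw": 45}
    - {"delta_pos": [-0.5,0,73],"roll": 0,"jaw": 45}
    - {"delta_pos": [-0.5,0,76],"roll": 0,"jaw": 45}
    - {"delta_pos": [-0.5,0,78],"roll": 0,"jaw": 45}
    - {"delta_pos": [-0.5,0,79],"roll": 0,"jaw": 45}
    - {"delta_pos": [-0.5,0,79],"roll": 0,"jaw": 45}

```text
time_s: 22.77
ee_pos: [478.3, -6.9, 23.6]
ee_rot: [-180.0, 0.0, 89.8]
force: [-5.4, -1.7, 13.7]
gripper_width: 51.7
gripper_force: 40.0
```

Call:
arm_command:
  rows:
    - {"delta_pos": [0,0,0],"roll": 0,"jaw": 90}
    - {"delta_pos": [0,0,-1],"roll": 0,"jaw": 90}
    - {"delta_pos": [0,0,-1],"roll": 0,"jaw": 90}
    - {"delta_pos": [0,0,-1],"roll": 0,"jaw": 90}
    - {"delta_pos": [0,0,-40],"roll": 0,"jaw": 90}
    - {"delta_pos": [0,0,-80],"roll": 0,"jaw": 90}
    - {"delta_pos": [-20,5,-115],"roll": 1.4,"jaw": 90}
    - {"delta_pos": [-50,13,-115],"roll": 2.8,"jaw": 90}
    - {"delta_pos": [-85,22,-115],"roll": 4.2,"jaw": 90}
    - {"delta_pos": [-120,32,-115],"roll": 5.6,"jaw": 90}
    - {"delta_pos": [-155,41,-115],"roll": 7,"jaw": 90}
    - {"delta_pos": [-190,50,-115],"roll": 8.4,"jaw": 90}
    - {"delta_pos": [-225,60,-115],"roll": 9.8,"jaw": 90}
    - {"delta_pos": [-260,69,-115],"roll": 11.2,"jaw": 90}
    - {"delta_pos": [-295,78,-115],"roll": 12.6,"jaw": 90}
    - {"delta_pos": [-324,86,-115],"roll": 14,"jaw": 90}
    - {"delta_pos": [-324,86,-115],"roll": 15.4,"jaw": 90}
    - {"delta_pos": [-324,86,-115],"roll": 16.8,"jaw": 90}
    - {"delta_pos": [-324,86,-115],"roll": 18,"jaw": 90}
    - {"delta_pos": [-324,86,-115],"roll": 18,"jaw": 90}

```text
time_s: 24.43
ee_pos: [563.6, -330.9, 136.2]
ee_rot: [-180.0, 0.0, -0.3]
force: [-0.4, 0.8, -0.2]
gripper_width: 82.3
gripper_force: 0.0
```

```bash
python3 - <<'E'
from h import *
s,f=grab("wrist"); P=cloud(f,s); print(s["ee_pos"],s["ee_rot"],s["gripper_width"])
print('clamp',near(P,564.5,-332,17,32,3))
s,f=grab("top"); P=cloud(f); print('sp',near(P,477,-5,64,33,4)); print('used',near(P,453,347,22,70),near(P,432,151,22,70)); print('cap',near(P,452,-322,35,28,3))
E
```

```text
[ 563.62269922 -330.86068298  136.16443787] [-1.79977826e+02  4.12674765e-02 -2.88154544e-01] 82.2649307023886
clamp (2320, array([ 565. , -331.6]), array([47.6, 47.7]), array([ 564.7, -331.1]), 25.2, np.float64(16.9))
sp (302, array([477.6,  -5.5]), array([51.8, 50.2]), array([477.4,  -5.9]), 26.8, np.float64(63.4))
used (238, array([452.1, 347. ]), array([58.4, 58.7]), array([452.2, 347.1]), 30.8, np.float64(21.8)) (236, array([403.9, 170. ]), array([57.6, 59.9]), array([403.2, 170.1]), 31.1, np.float64(21.7))
cap 0
```

Used element 2 has been knocked to (404,170), which I'll allow for later. Now the clamp.

Call:
arm_command:
  rows:
    - {"delta_pos": [1.3,0.7,40],"roll": 0,"jaw": 85}
    - {"delta_pos": [1.3,0.7,80],"roll": 0,"jaw": 85}
    - {"delta_pos": [1.3,0.7,115],"roll": 0,"jaw": 85}
    - {"delta_pos": [1.3,0.7,140],"roll": 0,"jaw": 85}
    - {"delta_pos": [1.3,0.7,152],"roll": 0,"jaw": 85}
    - {"delta_pos": [1.3,0.7,158],"roll": 0,"jaw": 85}
    - {"delta_pos": [1.3,0.7,159],"roll": 0,"jaw": 85}
    - {"delta_pos": [1.3,0.7,160],"roll": 0,"jaw": 45}
    - {"delta_pos": [1.3,0.7,160],"roll": 0,"jaw": 40}
    - {"delta_pos": [1.3,0.7,160],"roll": 0,"jaw": 40}
    - {"delta_pos": [1.3,0.7,160],"roll": 0,"jaw": 40}
    - {"delta_pos": [1.3,0.7,160],"roll": 0,"jaw": 40}
    - {"delta_pos": [1.3,0.7,160],"roll": 0,"jaw": 40}
    - {"delta_pos": [1.3,0.7,160],"roll": 0,"jaw": 40}
    - {"delta_pos": [1.3,0.7,160],"roll": 0,"jaw": 40}
    - {"delta_pos": [1.3,0.7,160],"roll": 0,"jaw": 40}

```text
time_s: 25.87
ee_pos: [565.6, -331.7, -22.0]
ee_rot: [179.9, -0.1, -0.2]
force: [0.2, 0.7, 5.2]
gripper_width: 48.0
gripper_force: 40.0
```

Call:
arm_command:
  rows:
    - {"delta_pos": [0,0,-15],"roll": 0,"jaw": 40}
    - {"delta_pos": [0,0,-35],"roll": 0,"jaw": 40}
    - {"delta_pos": [0,0,-65],"roll": 0,"jaw": 40}
    - {"delta_pos": [0,0,-95],"roll": 0,"jaw": 40}
    - {"delta_pos": [-10,-15,-120],"roll": 0,"jaw": 40}
    - {"delta_pos": [-25,-40,-125],"roll": 0,"jaw": 40}
    - {"delta_pos": [-45,-70,-125],"roll": 0,"jaw": 40}
    - {"delta_pos": [-65,-100,-125],"roll": 0,"jaw": 40}
    - {"delta_pos": [-80,-135,-125],"roll": 0,"jaw": 40}
    - {"delta_pos": [-87,-170,-125],"roll": 0,"jaw": 40}
    - {"delta_pos": [-87,-205,-125],"roll": 0,"jaw": 40}
    - {"delta_pos": [-87,-240,-125],"roll": 0,"jaw": 40}
    - {"delta_pos": [-87,-275,-125],"roll": 0,"jaw": 40}
    - {"delta_pos": [-87,-305,-125],"roll": 0,"jaw": 40}
    - {"delta_pos": [-87,-320,-125],"roll": 0,"jaw": 40}
    - {"delta_pos": [-87,-325,-125],"roll": 0,"jaw": 40}
    - {"delta_pos": [-87,-325,-125],"roll": 0,"jaw": 40}
    - {"delta_pos": [-87,-325,-125],"roll": 0,"jaw": 40}
    - {"delta_pos": [-87,-325,-125],"roll": 0,"jaw": 40}

```text
time_s: 27.45
ee_pos: [478.9, -7.1, 101.7]
ee_rot: [180.0, 0.0, -0.2]
force: [0.8, 0.6, -1.0]
gripper_width: 47.5
gripper_force: 40.0
```

```bash
python3 - <<'E'
from h import *
s,f=grab("wrist"); P=cloud(f,s); print(s["ee_pos"],s["ee_rot"],s["gripper_width"])
x,y,z=s["ee_pos"]; Q=P.reshape(-1,3); Q=Q[(abs(Q[:,2]-z-39)<5)&(np.hypot(Q[:,0]-x,Q[:,1]-y)<29)]; print(np.percentile(Q,[.5,50,99.5],axis=0).round(1))
E
```

```text
[478.93582818  -7.07120225 101.66839626] [ 1.79968681e+02  1.66369011e-02 -2.28048138e-01] 47.516478225148
[[463.1 -30.9 135.8]
 [484.3  -6.8 140.6]
 [502.6  17.1 144.9]]
```

Call:
arm_command:
  rows:
    - {"delta_pos": [-0.5,0,12],"roll": 0,"jaw": 40}
    - {"delta_pos": [-0.5,0,24],"roll": 0,"jaw": 40}
    - {"delta_pos": [-0.5,0,36],"roll": 0,"jaw": 40}
    - {"delta_pos": [-0.5,0,46],"roll": 0,"jaw": 40}
    - {"delta_pos": [-0.5,0,54],"roll": 0,"jaw": 40}
    - {"delta_pos": [-0.5,0,60],"roll": 0,"jaw": 40}
    - {"delta_pos": [-0.5,0,63],"roll": 0,"jaw": 40}
    - {"delta_pos": [-0.5,0,64],"roll": 0,"jaw": 40}
    - {"delta_pos": [-0.5,0,65],"roll": 0,"jaw": 40}
    - {"delta_pos": [-0.5,0,65],"roll": 0,"jaw": 40}

```text
time_s: 28.33
ee_pos: [478.2, -6.7, 38.9]
ee_rot: [179.9, 0.0, -0.2]
force: [-6.0, -0.6, 14.3]
gripper_width: 47.6
gripper_force: 40.0
```

Call:
arm_command:
  rows:
    - {"delta_pos": [0,0,0],"roll": 0,"jaw": 80}
    - {"delta_pos": [0,0,-1],"roll": 0,"jaw": 80}
    - {"delta_pos": [0,0,-1],"roll": 0,"jaw": 80}
    - {"delta_pos": [0,0,-1],"roll": 0,"jaw": 80}
    - {"delta_pos": [0,0,-30],"roll": 0,"jaw": 80}
    - {"delta_pos": [0,0,-65],"roll": 0,"jaw": 80}
    - {"delta_pos": [-3,20,-90],"roll": 0,"jaw": 80}
    - {"delta_pos": [-6,55,-95],"roll": 0,"jaw": 80}
    - {"delta_pos": [-9,95,-95],"roll": 0,"jaw": 80}
    - {"delta_pos": [-12,135,-95],"roll": 0,"jaw": 80}
    - {"delta_pos": [-15,175,-95],"roll": 0,"jaw": 80}
    - {"delta_pos": [-18,215,-95],"roll": 0,"jaw": 80}
    - {"delta_pos": [-21,255,-95],"roll": 0,"jaw": 80}
    - {"delta_pos": [-24,290,-95],"roll": 0,"jaw": 80}
    - {"delta_pos": [-26,317,-95],"roll": 0,"jaw": 80}
    - {"delta_pos": [-26,317,-95],"roll": 0,"jaw": 80}
    - {"delta_pos": [-26,317,-95],"roll": 0,"jaw": 80}
    - {"delta_pos": [-26,317,-95],"roll": 0,"jaw": 80}

```text
time_s: 29.83
ee_pos: [451.3, -322.2, 131.4]
ee_rot: [-179.9, 0.0, -0.2]
force: [-0.1, -0.1, -0.1]
gripper_width: 73.0
gripper_force: 0.0
```

```bash
python3 - <<'E'
from h import *
s,f=grab("wrist"); P=cloud(f,s); print(s["ee_pos"],s["ee_rot"],s["gripper_width"])
print('cap',near(P,452.5,-323.7,35,28,3))
s,f=grab("top"); P=cloud(f); print('clamp',near(P,477,-5,78,31,3)); print('used',near(P,404,170,22,70))
E
```

```text
[ 451.27550114 -322.19784533  131.39788307] [-1.79932938e+02  4.57242299e-02 -1.82686919e-01] 72.98433170179753
cap (2093, array([ 452.2, -323.7]), array([37.2, 37.4]), array([ 452. , -323.9]), 20.7, np.float64(34.9))
clamp (223, array([475.6,  -5.3]), array([46.7, 46.4]), array([476.2,  -4.9]), 25.0, np.float64(77.4))
used (241, array([403.8, 170. ]), array([57.6, 59.7]), array([404. , 170.2]), 30.6, np.float64(22.1))
```

Call:
arm_command:
  rows:
    - {"delta_pos": [0.9,1.5,40],"roll": 0,"jaw": 75}
    - {"delta_pos": [0.9,1.5,80],"roll": 0,"jaw": 75}
    - {"delta_pos": [0.9,1.5,110],"roll": 0,"jaw": 75}
    - {"delta_pos": [0.9,1.5,132],"roll": 0,"jaw": 75}
    - {"delta_pos": [0.9,1.5,143],"roll": 0,"jaw": 75}
    - {"delta_pos": [0.9,1.5,147],"roll": 0,"jaw": 75}
    - {"delta_pos": [0.9,1.5,147],"roll": 0,"jaw": 75}
    - {"delta_pos": [0.9,1.5,147],"roll": 0,"jaw": 35}
    - {"delta_pos": [0.9,1.5,147],"roll": 0,"jaw": 35}
    - {"delta_pos": [0.9,1.5,147],"roll": 0,"jaw": 35}
    - {"delta_pos": [0.9,1.5,147],"roll": 0,"jaw": 35}
    - {"delta_pos": [0.9,1.5,147],"roll": 0,"jaw": 35}
    - {"delta_pos": [0.9,1.5,147],"roll": 0,"jaw": 35}
    - {"delta_pos": [0.9,1.5,147],"roll": 0,"jaw": 35}
    - {"delta_pos": [0.9,1.5,147],"roll": 0,"jaw": 35}

```text
time_s: 31.18
ee_pos: [452.9, -324.8, -14.3]
ee_rot: [180.0, -0.1, -0.2]
force: [-0.0, 1.2, 6.1]
gripper_width: 39.0
gripper_force: 40.0
```

Call:
arm_command:
  rows:
    - {"delta_pos": [0,0,-15],"roll": 0,"jaw": 35}
    - {"delta_pos": [0,0,-35],"roll": 0,"jaw": 35}
    - {"delta_pos": [0,0,-65],"roll": 0,"jaw": 35}
    - {"delta_pos": [0,0,-95],"roll": 0,"jaw": 35}
    - {"delta_pos": [3,-15,-115],"roll": 0,"jaw": 35}
    - {"delta_pos": [6,-40,-119],"roll": 0,"jaw": 35}
    - {"delta_pos": [9,-70,-119],"roll": 0,"jaw": 35}
    - {"delta_pos": [12,-100,-119],"roll": 0,"jaw": 35}
    - {"delta_pos": [15,-135,-119],"roll": 0,"jaw": 35}
    - {"delta_pos": [18,-170,-119],"roll": 0,"jaw": 35}
    - {"delta_pos": [21,-205,-119],"roll": 0,"jaw": 35}
    - {"delta_pos": [24,-240,-119],"roll": 0,"jaw": 35}
    - {"delta_pos": [26,-270,-119],"roll": 0,"jaw": 35}
    - {"delta_pos": [26,-300,-119],"roll": 0,"jaw": 35}
    - {"delta_pos": [26,-313,-119],"roll": 0,"jaw": 35}
    - {"delta_pos": [26,-318,-119],"roll": 0,"jaw": 35}
    - {"delta_pos": [26,-318,-119],"roll": 0,"jaw": 35}
    - {"delta_pos": [26,-318,-119],"roll": 0,"jaw": 35}
    - {"delta_pos": [26,-318,-119],"roll": 0,"jaw": 35}

```text
time_s: 32.77
ee_pos: [479.4, -7.5, 103.7]
ee_rot: [180.0, 0.0, -0.2]
force: [0.2, 0.9, -0.1]
gripper_width: 38.9
gripper_force: 40.0
```

```bash
python3 - <<'E'
from h import *
s,f=grab("wrist"); P=cloud(f,s); print(s["ee_pos"],s["ee_rot"],s["gripper_width"])
x,y,z=s["ee_pos"]; Q=P.reshape(-1,3); Q=Q[(abs(Q[:,2]-z-49)<4)&(np.hypot(Q[:,0]-x,Q[:,1]-y)<26)]; print(len(Q),np.percentile(Q,[.5,50,99.5],axis=0).round(1))
print('clamp',near(P,478,-6.7,78,31,3))
E
```

```text
[479.35935501  -7.50280891 103.70783032] [ 1.79970815e+02  1.03127426e-02 -2.27984939e-01] 38.93123449402688
5803 [[469.3 -27.  148.9]
 [483.3  -7.2 152.9]
 [498.   12.3 156. ]]
clamp (2375, array([485.9,  -6.4]), array([31.2, 48. ]), array([477.3,  -6.5]), 24.9, np.float64(77.9))
```

Call:
arm_command:
  rows:
    - {"delta_pos": [-0.5,-0.6,5],"roll": 0,"jaw": 35}
    - {"delta_pos": [-0.5,-0.6,14],"roll": 0,"jaw": 35}
    - {"delta_pos": [-0.5,-0.6,24],"roll": 0,"jaw": 35}
    - {"delta_pos": [-0.5,-0.6,33],"roll": 0,"jaw": 35}
    - {"delta_pos": [-0.5,-0.6,39],"roll": 0,"jaw": 35}
    - {"delta_pos": [-0.5,-0.6,42],"roll": 0,"jaw": 35}
    - {"delta_pos": [-0.5,-0.6,44],"roll": 0,"jaw": 35}
    - {"delta_pos": [-0.5,-0.6,45.5],"roll": 0,"jaw": 35}
    - {"delta_pos": [-0.5,-0.6,45.5],"roll": 0,"jaw": 35}
    - {"delta_pos": [-0.5,-0.6,45.5],"roll": 0,"jaw": 35}

```text
time_s: 33.65
ee_pos: [478.3, -6.1, 60.6]
ee_rot: [180.0, 0.0, -0.2]
force: [-7.0, 0.2, 18.1]
gripper_width: 39.4
gripper_force: 40.0
```

Call:
arm_command:
  rows:
    - {"delta_pos": [0,0,0],"roll": 0,"jaw": 90}
    - {"delta_pos": [0,0,-1],"roll": 0,"jaw": 90}
    - {"delta_pos": [0,0,-1],"roll": 0,"jaw": 90}
    - {"delta_pos": [0,0,-1],"roll": 0,"jaw": 90}
    - {"delta_pos": [0,0,-30],"roll": 0,"jaw": 90}
    - {"delta_pos": [0,0,-60],"roll": 0,"jaw": 90}
    - {"delta_pos": [-8,-20,-70],"roll": -1.4,"jaw": 90}
    - {"delta_pos": [-20,-45,-70],"roll": -2.8,"jaw": 90}
    - {"delta_pos": [-32,-75,-70],"roll": -4.2,"jaw": 90}
    - {"delta_pos": [-44,-105,-70],"roll": -5.6,"jaw": 90}
    - {"delta_pos": [-60,-140,-70],"roll": -7,"jaw": 90}
    - {"delta_pos": [-73,-173,-70],"roll": -8.4,"jaw": 90}
    - {"delta_pos": [-73,-173,-70],"roll": -9.8,"jaw": 90}
    - {"delta_pos": [-73,-173,-70],"roll": -11.2,"jaw": 90}
    - {"delta_pos": [-73,-173,-70],"roll": -12.6,"jaw": 90}
    - {"delta_pos": [-73,-173,-70],"roll": -14,"jaw": 90}
    - {"delta_pos": [-73,-173,-70],"roll": -15.4,"jaw": 90}
    - {"delta_pos": [-73,-173,-70],"roll": -16.8,"jaw": 90}
    - {"delta_pos": [-73,-173,-70],"roll": -17.6,"jaw": 90}
    - {"delta_pos": [-73,-173,-70],"roll": -17.6,"jaw": 90}

```text
time_s: 35.32
ee_pos: [406.3, 167.3, 128.0]
ee_rot: [-180.0, 0.0, 87.9]
force: [-0.2, 0.2, 0.7]
gripper_width: 81.9
gripper_force: 0.0
```

```bash
python3 - <<'E'
from h import *
s,f=grab("wrist"); P=cloud(f,s); print(s["ee_pos"],s["ee_rot"],s["gripper_width"])
print('used',near(P,405,168,22,50,3))
s,f=grab("scene"); cv2.imwrite("pics/s5.png",f["img"])
s,f=grab("top"); P=cloud(f); print('cap',near(P,477,-5,110,26,3));print('used1',near(P,453,347,22,70))
E
```

```text
[406.27945901 167.31450083 127.9575757 ] [-1.79967992e+02  1.87138791e-02  8.78989689e+01] 81.87256800629142
used (2552, array([404.3, 168.8]), array([58.6, 59.2]), array([404.4, 169. ]), 30.8, np.float64(22.2))
cap (191, array([475.5,  -4.3]), array([36.9, 36.2]), array([474.5,  -4.3]), 20.4, np.float64(109.4))
used1 0
```

View pics/s5.png

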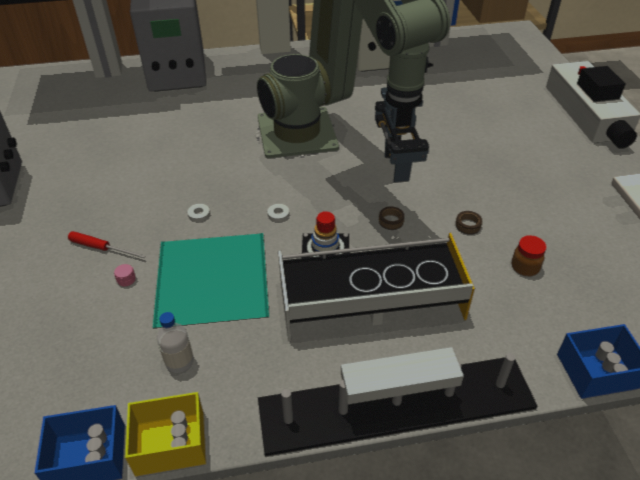

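The stack is complete on the stand at (326,235), and only two used elements are there, at (391,217) and (469,222). I'll pick up the nearer one.

Call:
arm_command:
  rows:
    - {"delta_pos": [1.5,-2,40],"roll": 0,"jaw": 90}
    - {"delta_pos": [1.5,-2,80],"roll": 0,"jaw": 90}
    - {"delta_pos": [1.5,-2,115],"roll": 0,"jaw": 90}
    - {"delta_pos": [1.5,-2,137],"roll": 0,"jaw": 90}
    - {"delta_pos": [1.5,-2,149],"roll": 0,"jaw": 90}
    - {"delta_pos": [1.5,-2,153],"roll": 0,"jaw": 90}
    - {"delta_pos": [1.5,-2,153],"roll": 0,"jaw": 90}
    - {"delta_pos": [1.5,-2,153],"roll": 0,"jaw": 50}
    - {"delta_pos": [1.5,-2,153],"roll": 0,"jaw": 50}
    - {"delta_pos": [1.5,-2,153],"roll": 0,"jaw": 50}
    - {"delta_pos": [1.5,-2,153],"roll": 0,"jaw": 50}
    - {"delta_pos": [1.5,-2,153],"roll": 0,"jaw": 50}
    - {"delta_pos": [1.5,-2,153],"roll": 0,"jaw": 50}
    - {"delta_pos": [1.5,-2,153],"roll": 0,"jaw": 50}
  squeeze: 25

```text
time_s: 36.63
ee_pos: [405.2, 169.2, -23.8]
ee_rot: [179.9, -0.0, 87.8]
force: [-0.7, -0.7, 5.8]
gripper_width: 59.0
gripper_force: 25.0
```

Call:
arm_command:
  rows:
    - {"delta_pos": [0,0,-15],"roll": 0,"jaw": 50}
    - {"delta_pos": [0,0,-35],"roll": 0,"jaw": 50}
    - {"delta_pos": [0,0,-65],"roll": 0,"jaw": 50}
    - {"delta_pos": [0,0,-95],"roll": 0,"jaw": 50}
    - {"delta_pos": [2,15,-120],"roll": 0,"jaw": 50}
    - {"delta_pos": [5,40,-132],"roll": 0,"jaw": 50}
    - {"delta_pos": [8,70,-132],"roll": 0,"jaw": 50}
    - {"delta_pos": [0,100,-132],"roll": 0,"jaw": 50}
    - {"delta_pos": [-20,130,-132],"roll": 0,"jaw": 50}
    - {"delta_pos": [-35,150,-132],"roll": 0,"jaw": 50}
    - {"delta_pos": [-35,155,-132],"roll": 0,"jaw": 50}
    - {"delta_pos": [-35,155,-132],"roll": 0,"jaw": 50}
    - {"delta_pos": [-35,155,-132],"roll": 0,"jaw": 50}

```text
time_s: 37.72
ee_pos: [557.0, 128.1, 106.8]
ee_rot: [-179.9, 0.0, 87.8]
force: [-0.5, 0.6, -1.1]
gripper_width: 58.1
gripper_force: 25.0
```

```bash
python3 - <<'E'
from h import *
s,f=grab("wrist"); P=cloud(f,s); print(s["ee_pos"],s["ee_rot"],s["gripper_width"])
g=cv2.cvtColor(f["img"],cv2.COLOR_BGR2GRAY); cv2.imwrite("pics/w6.png",f["img"])
for k,(x,y) in enumerate(((640.5,187.4),(637.7,117.4),(635,47.5))):
    m=(g>130)&(abs(P[...,2]-70)<4)&(abs(np.hypot(P[...,0]-x,P[...,1]-y)-31)<8); A=P[m]
    print(k,len(A), len(A)>5 and (np.percentile(A,[.2,99.8],axis=0).mean(0).round(1),np.ptp(A,axis=0).round(1)))
E
```

```text
[556.99593327 128.14134084 106.7650857 ] [-1.79885337e+02  6.07714293e-03  8.78070312e+01] 58.05825601351485
0 2091 (array([640.2, 184.2,  70.3]), array([65.3, 71.3,  5.1]))
1 1240 (array([637.8, 117.7,  70.5]), array([65.3, 77.7,  4.3]))
2 64 (array([623.6,  59.4,  70.7]), array([39.5, 54.3,  3.2]))
```

View pics/w6.png

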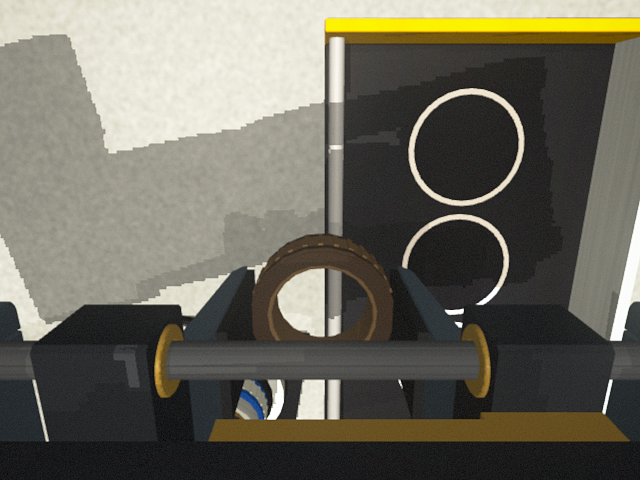

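The view shows the element held, circle0 at (466,147) and circle1 at (456,262), at the predicted positions. I'll place it in circle0.

Call:
arm_command:
  rows:
    - {"delta_pos": [20,25,-2],"roll": 0,"jaw": 50}
    - {"delta_pos": [40,50,-2],"roll": 0,"jaw": 50}
    - {"delta_pos": [58,74,-2],"roll": 0,"jaw": 50}
    - {"delta_pos": [62.8,81,-2],"roll": 0,"jaw": 50}
    - {"delta_pos": [62.8,81,0],"roll": 0,"jaw": 50}
    - {"delta_pos": [62.8,81,10],"roll": 0,"jaw": 50}
    - {"delta_pos": [62.8,81,25],"roll": 0,"jaw": 50}
    - {"delta_pos": [62.8,81,40],"roll": 0,"jaw": 50}
    - {"delta_pos": [62.8,81,51],"roll": 0,"jaw": 50}
    - {"delta_pos": [62.8,81,57],"roll": 0,"jaw": 50}
    - {"delta_pos": [62.8,81,60],"roll": 0,"jaw": 50}
    - {"delta_pos": [62.8,81,61],"roll": 0,"jaw": 50}
    - {"delta_pos": [62.8,81,61],"roll": 0,"jaw": 50}

```text
time_s: 38.85
ee_pos: [641.5, 187.6, 46.7]
ee_rot: [179.9, -0.0, 87.8]
force: [0.5, 0.2, -1.1]
gripper_width: 58.4
gripper_force: 25.0
```

Call:
arm_command:
  rows:
    - {"delta_pos": [0,-1.2,0.5],"roll": 0,"jaw": 50}
    - {"delta_pos": [0,-1.2,0.8],"roll": 0,"jaw": 50}
    - {"delta_pos": [0,-1.2,0.8],"roll": 0,"jaw": 50}
    - {"delta_pos": [0,-1.2,0.8],"roll": 0,"jaw": 77}
    - {"delta_pos": [0,-1.2,0.5],"roll": 0,"jaw": 77}
    - {"delta_pos": [0,-1.2,0],"roll": 0,"jaw": 77}
    - {"delta_pos": [0,-1.2,0],"roll": 0,"jaw": 77}
    - {"delta_pos": [0,-1.2,-20],"roll": 0,"jaw": 77}
    - {"delta_pos": [0,-1.2,-45],"roll": 0,"jaw": 77}
    - {"delta_pos": [0,-1.2,-75],"roll": 0,"jaw": 77}
    - {"delta_pos": [0,-20,-80],"roll": 0,"jaw": 90}
    - {"delta_pos": [20,-50,-80],"roll": 0,"jaw": 90}
    - {"delta_pos": [45,-80,-80],"roll": 0,"jaw": 90}
    - {"delta_pos": [75,-110,-80],"roll": 0,"jaw": 90}
    - {"delta_pos": [105,-140,-80],"roll": 0,"jaw": 90}
    - {"delta_pos": [130,-170,-80],"roll": 0,"jaw": 90}
    - {"delta_pos": [150,-192,-80],"roll": 0,"jaw": 90}
    - {"delta_pos": [150,-194,-80],"roll": 0,"jaw": 90}
    - {"delta_pos": [150,-194,-80],"roll": 0,"jaw": 90}
    - {"delta_pos": [150,-194,-80],"roll": 0,"jaw": 90}

```text
time_s: 40.52
ee_pos: [453.5, 344.8, 126.4]
ee_rot: [180.0, 0.0, 87.9]
force: [0.1, 0.5, 0.3]
gripper_width: 82.2
gripper_force: 0.0
```

```bash
python3 - <<'E'
from h import *
s,f=grab("wrist"); P=cloud(f,s); print(s["ee_pos"],s["ee_rot"],s["gripper_width"])
print('used1',near(P,452.5,346,22,45,3))
s,f=grab("top"); P=cloud(f); print('placed',near(P,640,189,92,40,3)); print('cap',near(P,477,-5,110,26,3))
E
```

```text
[453.53396903 344.83839785 126.41154129] [1.79954053e+02 1.72944717e-02 8.78685207e+01] 82.16070928501192
used1 (2578, array([453.2, 346.1]), array([58.7, 59. ]), array([453.1, 345.8]), 30.6, np.float64(22.2))
placed (239, array([639.1, 189.3]), array([60.7, 58.3]), array([638.4, 188.4]), 31.3, np.float64(91.7))
cap (191, array([475.6,  -4.2]), array([36.3, 36. ]), array([475.8,  -3.4]), 20.1, np.float64(109.3))
```

Call:
arm_command:
  rows:
    - {"delta_pos": [1.2,-0.4,40],"roll": 0,"jaw": 90}
    - {"delta_pos": [1.2,-0.4,80],"roll": 0,"jaw": 90}
    - {"delta_pos": [1.2,-0.4,115],"roll": 0,"jaw": 90}
    - {"delta_pos": [1.2,-0.4,137],"roll": 0,"jaw": 90}
    - {"delta_pos": [1.2,-0.4,147],"roll": 0,"jaw": 90}
    - {"delta_pos": [1.2,-0.4,151],"roll": 0,"jaw": 90}
    - {"delta_pos": [1.2,-0.4,151],"roll": 0,"jaw": 90}
    - {"delta_pos": [1.2,-0.4,151],"roll": 0,"jaw": 50}
    - {"delta_pos": [1.2,-0.4,151],"roll": 0,"jaw": 50}
    - {"delta_pos": [1.2,-0.4,151],"roll": 0,"jaw": 50}
    - {"delta_pos": [1.2,-0.4,151],"roll": 0,"jaw": 50}
    - {"delta_pos": [1.2,-0.4,151],"roll": 0,"jaw": 50}
    - {"delta_pos": [1.2,-0.4,151],"roll": 0,"jaw": 50}
    - {"delta_pos": [1.2,-0.4,151],"roll": 0,"jaw": 50}

```text
time_s: 41.78
ee_pos: [453.6, 346.7, -23.4]
ee_rot: [179.9, -0.1, 87.8]
force: [-0.0, -0.4, 5.7]
gripper_width: 59.4
gripper_force: 25.0
```

Call:
arm_command:
  rows:
    - {"delta_pos": [0,0,-15],"roll": 0,"jaw": 50}
    - {"delta_pos": [0,0,-35],"roll": 0,"jaw": 50}
    - {"delta_pos": [0,0,-65],"roll": 0,"jaw": 50}
    - {"delta_pos": [0,0,-95],"roll": 0,"jaw": 50}
    - {"delta_pos": [-15,5,-120],"roll": 0,"jaw": 50}
    - {"delta_pos": [-40,15,-135],"roll": 0,"jaw": 50}
    - {"delta_pos": [-70,25,-138],"roll": 0,"jaw": 50}
    - {"delta_pos": [-100,40,-138],"roll": 0,"jaw": 50}
    - {"delta_pos": [-130,58,-138],"roll": 0,"jaw": 50}
    - {"delta_pos": [-160,78,-138],"roll": 0,"jaw": 50}
    - {"delta_pos": [-185,100,-138],"roll": 0,"jaw": 50}
    - {"delta_pos": [-205,125,-138],"roll": 0,"jaw": 50}
    - {"delta_pos": [-217,152,-138],"roll": 0,"jaw": 50}
    - {"delta_pos": [-221.4,177,-138],"roll": 0,"jaw": 50}
    - {"delta_pos": [-221.4,190,-138],"roll": 0,"jaw": 50}
    - {"delta_pos": [-221.4,193,-138],"roll": 0,"jaw": 50}
    - {"delta_pos": [-221.4,193,-138],"roll": 0,"jaw": 50}
    - {"delta_pos": [-221.4,193,-138],"roll": 0,"jaw": 50}
    - {"delta_pos": [-221.4,193,-138],"roll": 0,"jaw": 50}

```text
time_s: 43.37
ee_pos: [635.9, 118.1, 113.3]
ee_rot: [-179.9, 0.0, 87.9]
force: [-0.7, 1.1, -0.3]
gripper_width: 58.9
gripper_force: 25.0
```

```bash
python3 - <<'E'
from h import *
s,f=grab("wrist"); P=cloud(f,s); print(s["ee_pos"],s["ee_rot"],s["gripper_width"])
print('placed',near(P,640.3,187.4,92,36,3))
E
```

```text
[635.89440111 118.1042101  113.28965426] [-1.79927996e+02  1.33076680e-02  8.78847601e+01] 58.93004185617617
placed (5682, array([639.8, 187.3]), array([58.8, 58.8]), array([639.7, 187.3]), 30.8, np.float64(92.3))
```

Call:
arm_command:
  rows:
    - {"delta_pos": [0,1.2,12],"roll": 0,"jaw": 50}
    - {"delta_pos": [0,1.2,27],"roll": 0,"jaw": 50}
    - {"delta_pos": [0,1.2,42],"roll": 0,"jaw": 50}
    - {"delta_pos": [0,1.2,55],"roll": 0,"jaw": 50}
    - {"delta_pos": [0,1.2,61],"roll": 0,"jaw": 50}
    - {"delta_pos": [0,1.2,64],"roll": 0,"jaw": 50}
    - {"delta_pos": [0,1.2,66],"roll": 0,"jaw": 50}
    - {"delta_pos": [0,1.2,66.5],"roll": 0,"jaw": 50}
    - {"delta_pos": [0,1.2,66.5],"roll": 0,"jaw": 50}

```text
time_s: 44.17
ee_pos: [638.9, 117.7, 47.4]
ee_rot: [179.9, -0.0, 87.8]
force: [-0.4, -0.0, -1.2]
gripper_width: 59.4
gripper_force: 25.0
```

Call:
arm_command:
  rows:
    - {"delta_pos": [0.4,-1.2,0.5],"roll": 0,"jaw": 50}
    - {"delta_pos": [0.4,-1.2,1],"roll": 0,"jaw": 50}
    - {"delta_pos": [0.4,-1.2,1.1],"roll": 0,"jaw": 50}
    - {"delta_pos": [0.4,-1.2,1],"roll": 0,"jaw": 77}
    - {"delta_pos": [0.4,-1.2,0.5],"roll": 0,"jaw": 77}
    - {"delta_pos": [0.4,-1.2,0],"roll": 0,"jaw": 77}
    - {"delta_pos": [0.4,-1.2,0],"roll": 0,"jaw": 77}
    - {"delta_pos": [0.4,-1.2,-20],"roll": 0,"jaw": 77}
    - {"delta_pos": [0.4,-1.2,-45],"roll": 0,"jaw": 77}
    - {"delta_pos": [0.4,-1.2,-75],"roll": 0,"jaw": 77}
    - {"delta_pos": [0,-20,-100],"roll": 0,"jaw": 77}
    - {"delta_pos": [20,-50,-100],"roll": 0,"jaw": 77}
    - {"delta_pos": [50,-80,-100],"roll": 0,"jaw": 77}
    - {"delta_pos": [80,-110,-100],"roll": 0,"jaw": 77}
    - {"delta_pos": [110,-140,-100],"roll": 0,"jaw": 77}
    - {"delta_pos": [140,-165,-100],"roll": 0,"jaw": 77}
    - {"delta_pos": [170,-190,-100],"roll": 0,"jaw": 77}
    - {"delta_pos": [190,-190,-100],"roll": 0,"jaw": 77}
    - {"delta_pos": [190,-190,-100],"roll": 0,"jaw": 77}
    - {"delta_pos": [190,-190,-100],"roll": 0,"jaw": 77}

```text
time_s: 45.83
ee_pos: [455.6, 315.2, 146.7]
ee_rot: [180.0, 0.0, 88.0]
force: [0.7, -0.5, 0.7]
gripper_width: 70.1
gripper_force: 0.0
```

```bash
python3 - <<'E'
from h import *
s,f=grab("top"); P=cloud(f); print(s["ee_pos"],s["force"],s["gripper_width"])
print('u',near(P,639.5,189,92,34,3)); print(near(P,637,119,92,34,3)); print('cap',near(P,477,-5,110,26,3))
a=f["img"]; s,g=grab("scene"); b=cv2.resize(g["img"][180:340,250:510],(780,480),interpolation=cv2.INTER_CUBIC)
cv2.imwrite("pics/fin.png",cv2.resize(np.hstack([a[100:340,100:580].repeat(2,0).repeat(2,1)[:480,:960],b]),(800,221))); cv2.imwrite("pics/fin2.png",b)
E
```

```text
[455.58215096 315.23276771 146.72803171] [ 0.67836107 -0.5204695   0.70840413] 70.05828576489124
u (230, array([639.8, 189.7]), array([60.1, 58.8]), array([638.9, 188.4]), 31.6, np.float64(91.7))
(225, array([636.3, 119.1]), array([59.8, 58.2]), array([635.7, 118.7]), 30.8, np.float64(91.6))
cap (190, array([475.7,  -3.2]), array([36.7, 34.3]), array([476.2,  -3.2]), 20.3, np.float64(109.3))
```

View pics/fin2.png

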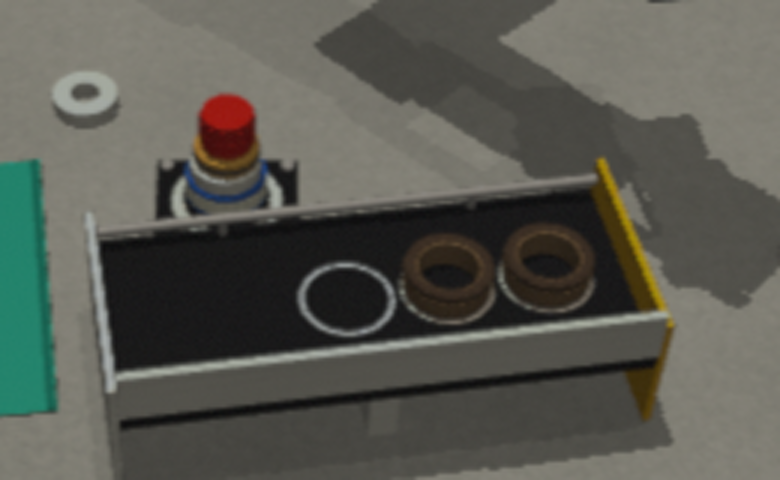

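The stack stands complete at (228,150), and the used elements are centred in circle0 (548,265) and circle1 (447,275), with circle2 empty. All heights match the home values, so I'm handing in.

```bash
python3 -c "
from workcell import env
print(env.job_done())"
```

```text
the job is handed in; nothing more can be done
None
```

The filter is rebuilt on the post in the order asked, every layer at its home height. Both used elements (only two were on the bench) stand within about 2 mm of centre in circle0 and circle1, including the one that got knocked aside. The job was handed in at about 46 s; no verdict came back.

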